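Pack out a tube rack on a shaker tray with spacers and a hand-held wedge

ROBOT

A 7-joint arm with a two-finger parallel gripper is mounted at the origin on the work surface. World frame = base frame: x ahead of the robot, y to its left, z up, the work surface at z = 0. Lengths are in m, angles in degrees, forces in N, time in s.
With the tool pointing down it reaches from about 0.425 to 0.875 m from the base axis. Payload 4.7 kg.
Tool frame: the origin (TCP) lies midway between the tips of the shut fingers; the grasp point (between the pads) lies 19 mm behind it; z points along the fingers, y is the line along which they close (so a half turn about z gives the same grasp; the last joint's range is limited). The gripper opens to 87 mm and grips with 3 to 60 N. Pads are 19 mm wide; open, the fingers measure 117 mm over their backs; the gripper's body (75 mm by 190 mm) begins 51 mm behind the grasp point.
Start: joints at [-64.223, 18.392, -4.016, 83.108, 1.295, 78.541, -3.26], TCP at [0.274, 0.589, 0.191] pointing down, gripper open.
Joint ranges: [-163.93, 163.93], [-17.29, 119.83], [-79.2, 71.16], [3.27, 140.29], [-89.18, 269.18], [5.43, 117.66], [-154.24, 154.24]. Speed limits (degrees/s): [147.25, 147.25, 180, 180, 180, 180, 180].

INTERFACE

Orientations are given as [roll, pitch, yaw] about the fixed x, y, z axes, in that order (R = Rz(yaw) Ry(pitch) Rx(roll)).
In Python, from cell import env gives the robot as it stands. The module is installed in compiled form; this text tells all that it offers.
- The arm moves only by the tool send_rows, never from a script. Its argument "series" is a list of rows, each an object with "travel": the shift along the tool's x, y, z in cm, a list of three; "dr": the turn, a rotation vector about the tool's x, y, z in degrees, a list of three; "claw": the finger opening in cm, from 0 to 8.7. In form: [{"travel": [tx, ty, tz], "dr": [wx, wy, wz], "claw": claw}, ...]. A call has 1 to 12 rows; each row is the pose to reach, as a shift and turn from the pose commanded when the call began, along the tool's axes at that moment; what a row does not reach only later rows make up. A row lasts 1/12 s, in which the tool goes at most 41.7 mm and 7.16 degrees, less where a joint would pass 70% of its speed; a pose out of reach is approached as far as the arm can. A call with a gripper value outside its range is refused whole. The fingers move at their own pace and stop on an object; "grip_force" is the grip in N (left out, the last holds). Time passes only in rows, so rows that repeat a pose let the fingers close. It gives the time, the measured TCP pose, the force and the opening at its end, in the units of the state.
- env.get_obs(): the state, without advancing time (a new reading comes with each control period).
- env.read_camera(name): name is "scene" or "top"; returns the picture (384x512x3 uint8, blue, green, red); there is no depth.
- env.calibration(name): a dict with "fx", "fy", "cx", "cy" (pixels), "cam_to_world" (4x4, takes a point from camera to world coordinates). Camera axes: x right, y down, z forward; pixel columns grow to the right and rows downward; lengths in m; the calibration is good to about 2 mm. A picture is of the moment at which its call begins. calibration takes no time and is no camera call.
- env.sign_off(): hands the job in, once; it reports no verdict.
The state is a dict: "time_s": time; "qpos": joint angles; "joint_velocities": joint speeds; "effort": joint torques, N m; "tool_pos": TCP position; "tool_rot": TCP orientation; "force": force on the tool from outside, world axes, zero at the start; "wrist_torque": the same for the moment, N m; "grip_width": finger opening in m.
Only numpy, scipy, OpenCV 4.12 (cv2) and the standard library are available. Lean on these libraries where they do the work, as an engineer would, in place of code of your own. Each camera call takes 0.05 s, during which the arm holds its last target. There are 200 camera calls.

TASK

Pack out the gap between the blue tube rack and the steel end stop on the shaker tray so that the rack cannot shift: stand aluminium spacers from the green stand upright on the tray floor in the gap, flat against the rack, as many as it takes until the space left is one the wedge will bind in. Then push the orange wedge down by feel between the last spacer and the stop, slanted face towards the stop, until it is tight, without forcing it. Leave spacers you do not need in the stand and everything else undisturbed, and finish while still gripping the wedge and keeping it tight in place.

Things in the scene. Friction and masses are not known exactly. Their poses are not given: they have to be found in the camera images.
- shaker: White bench shaker (190 x 160, fixed) with a grey tray on top that carries the blue rack; tray floor 72 above the table, rims 12 tall at y = +-72. Origin: on the tray floor, at the foot of the middle of the rack face that looks on the gap; x points from the rack across the gap to the stop, y along the gap, z up. (lengths in mm)
- rack: Blue plastic tube rack full of small tubes, fixed on the tray: 84 (x, from -84 to 0 in the shaker's frame) x 128 (y) x 54 tall, tube caps 3 proud of its top. Same origin and axes as the shaker. (lengths in mm)
- stop: Steel end stop, fixed on the tray: 22 thick (x), 84 wide (y), 50 tall; lower feet with black knobs (30 tall) out to y = +-64. Origin: on the tray floor, at the foot of the middle of its face that looks on the gap; axes as the shaker's, so its x in the shaker's frame is the gap's width, 17 to 37, different every time. (lengths in mm)
- stand: Dark green spacer stand, fixed, 144 (x) x 70 (y) x 56 tall, origin under its centre. Four slots in a row along x: spacers stand in those at x = -54, -20 and 14 (slot 13 x 35, its floor 10 above the table), the wedge hangs in the open slot at x = 51 (23 x 35). (lengths in mm)
- spacer1: Loose aluminium spacer (one of three alike), upright plate 10 thick (x) x 32 wide (y) x 92 tall, about 65 g; above 80 its head narrows to 25 wide. It starts upright in the stand, its axes as the stand's, its foot 10 above the table, so its top 46 stands out of the stand. Pushed above the rack's top it tips over it. Origin: centre of its underside. (lengths in mm)
- spacer2: Loose aluminium spacer (one of three alike), upright plate 10 thick (x) x 32 wide (y) x 92 tall, about 65 g; above 80 its head narrows to 25 wide. It starts upright in the stand, its axes as the stand's, its foot 10 above the table, so its top 46 stands out of the stand. Pushed above the rack's top it tips over it. Origin: centre of its underside. (lengths in mm)
- spacer3: Loose aluminium spacer (one of three alike), upright plate 10 thick (x) x 32 wide (y) x 92 tall, about 65 g; above 80 its head narrows to 25 wide. It starts upright in the stand, its axes as the stand's, its foot 10 above the table, so its top 46 stands out of the stand. Pushed above the rack's top it tips over it. Origin: centre of its underside. (lengths in mm)
- wedge: Loose orange plastic wedge, 60 g. Blade 30 wide (y), 52 long, 3 thick at the foot, thicker by 0.32 per unit of height; flat face in the plane x = 0, slanted face to +x. Origin: at the foot, on the flat face, mid-width. Starts upright in the stand, hung by the head's shoulders on its top, foot 4 above the table, axes about as the stand's, flat face at the stand's x = 41. (lengths in mm)
- wedge_head (a point): Middle of the top of the wedge's head, the part to grip: 20 (x) x 42 (y) x 36 tall, on top of the blade, its top 88 above the foot and this point 10 from the flat face. (lengths in mm)
- stop_edge (a point): Middle of the stop's top edge along the gap, 50 above the tray floor. In a space of width r the wedge binds here with its foot (r - 3)/0.32 below this edge: under 5 it can hardly enter, over 17.5 it drops to the floor, loose. To make it tight push down with 6 to 12 N, keeping its flat face pressed on the spacer: a stiffly held wedge can bear on the stop alone. (lengths in mm)
- jar: Bystander, loose: clear glass jar with a metal cap, 80 across, 120 tall. Leave it alone. (lengths in mm)
- wash_bottle: Bystander, loose: white bottle with a green cap, 68 across, 190 tall. Leave it alone. (lengths in mm)
- tip_box: Bystander, loose: blue pipette tip box with a clear lid, 85 x 120 x 63. Leave it alone. (lengths in mm)
- marker: Bystander, loose: white and red marker pen lying down, 130 long, 17 to 19 thick; its origin lies under its middle. Leave it alone. (lengths in mm)
- pipette: Bystander, loose: black and green pipette lying down, about 250 long, 28 thick. Leave it alone. (lengths in mm)
- green_rack: Bystander, loose: small bright green tube rack, 50 x 90 x 56. Leave it alone. (lengths in mm)
Things that resemble listed ones, but are neither listed nor needed, are in the scene too. There is more than one size of the wedge; the job needs the middle-sized.

How it is judged:
By the outcome, as a careful person would: the job done as asked, in the order asked, and still so for the second after the job is handed in, while the arm keeps its last pose, push and grip.
It also fails if it takes over 72 s, if anything falls off the work surface, if the arm or the gripper's body presses on something with over 40 N, if the wrist force passes 120 N, or if a joint passes its speed limit or range.

## Working session

There is one attempt and no reset: what is moved stays moved. The work goes in short steps, Python scripts to look and compute and a tool call to move; the robot and the scene stay as the last step left them, time stands still between calls to the robot, and variables do not carry over. Pictures are saved under pics/ and viewed, on a budget of 15 in all, crops included, one or two more only if the job needs it, and the job is handed in when it is done.

Besides the shell and the picture viewer there is one more tool, called after "Call:" as name(argument=value, ...) on one line, values as JSON. send_rows: Moves the arm, as the interface text tells. Its arguments: {"type":"object","properties":{"series":{"type":"array"},"grip_force":{"type":"number"}},"required":["series"]}

```bash
mkdir -p pics; cat > h.py <<'E'
import numpy as np, cv2
from cell import env
from scipy.spatial.transform import Rotation as R
def cal(n):
    c=env.calibration(n); K=np.array([[c['fx'],0,c['cx']],[0,c['fy'],c['cy']],[0,0,1]]); return K,np.array(c['cam_to_world'])
def pix(n,P):
    K,T=cal(n); P=np.atleast_2d(P); c=(P-T[:3,3])@T[:3,:3]; q=c@K.T; return q[:,:2]/q[:,2:]
def ray(n,uv,z):
    K,T=cal(n); d=T[:3,:3]@np.linalg.solve(K,[uv[0],uv[1],1]); o=T[:3,3]; return o+d*(z-o[2])/d[2]
E
python3 - <<'E'
from h import *
o=env.get_obs(); print({k:np.round(v,4) for k,v in o.items()})
for n in('scene','top'):
    im=env.read_camera(n); cv2.imwrite(f'pics/{n}0.png',im); cv2.imwrite(f'pics/{n}0b.png',cv2.resize(im,(800,600),interpolation=cv2.INTER_CUBIC))
    K,T=cal(n);print(K.tolist(),T.round(4).tolist())
E
```

```text
{'time_s': np.float64(0.0), 'qpos': array([-64.2232,  18.4406,  -4.0148,  83.1742,   1.2927,  78.5403,
        -3.2587]), 'joint_velocities': array([-0.0048,  0.0761, -0.036 ,  0.012 ,  0.0598, -0.024 ,  0.035 ]), 'effort': array([ 2.00000e-04, -4.91298e+01, -4.04200e-01, -3.12532e+01,
       -6.42000e-02,  4.37000e-02,  2.00000e-04]), 'tool_pos': array([0.2742, 0.5887, 0.1902]), 'tool_rot': array([-1.798901e+02,  3.700000e-03,  1.550331e+02]), 'force': array([ 0.5878, -0.3309, -0.4943]), 'wrist_torque': array([ 0.0184,  0.0431, -0.0118]), 'grip_width': np.float64(0.0871)}
[[385.817288808308, 0.0, 256.5648312029703], [0.0, 385.817288808308, 196.17689544439367], [0.0, 0.0, 1.0]] [[0.184, 0.8422, -0.5067, 1.1005], [0.9829, -0.1633, 0.0856, -0.0922], [-0.0107, -0.5138, -0.8579, 1.0184], [0.0, 0.0, 0.0, 1.0]]
[[354.48602073043145, 0.0, 255.77565388940826], [0.0, 354.48602073043145, 193.3875938896858], [0.0, 0.0, 1.0]] [[-0.0261, -0.9852, 0.1693, 0.3721], [-0.9994, 0.0293, 0.0163, -0.0196], [-0.021, -0.1688, -0.9854, 1.2117], [0.0, 0.0, 0.0, 1.0]]
```

View pics/scene0b.png

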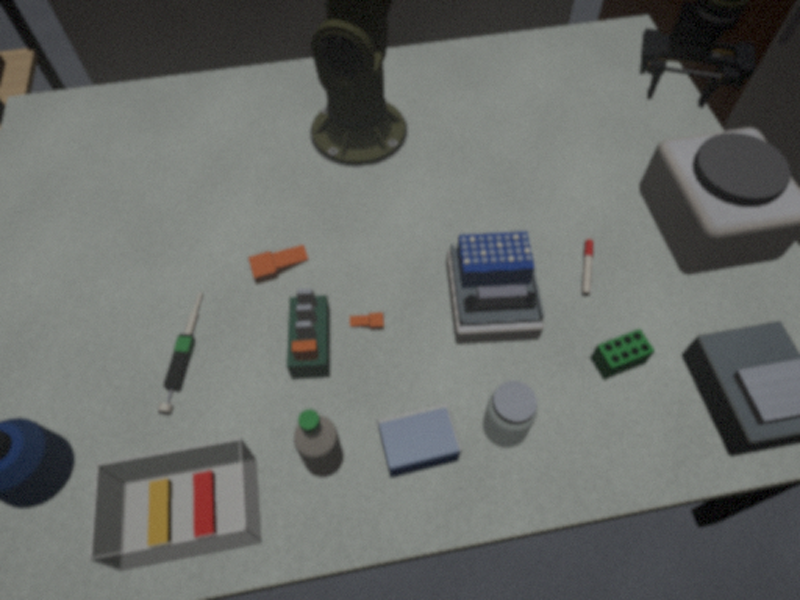

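View pics/top0b.png

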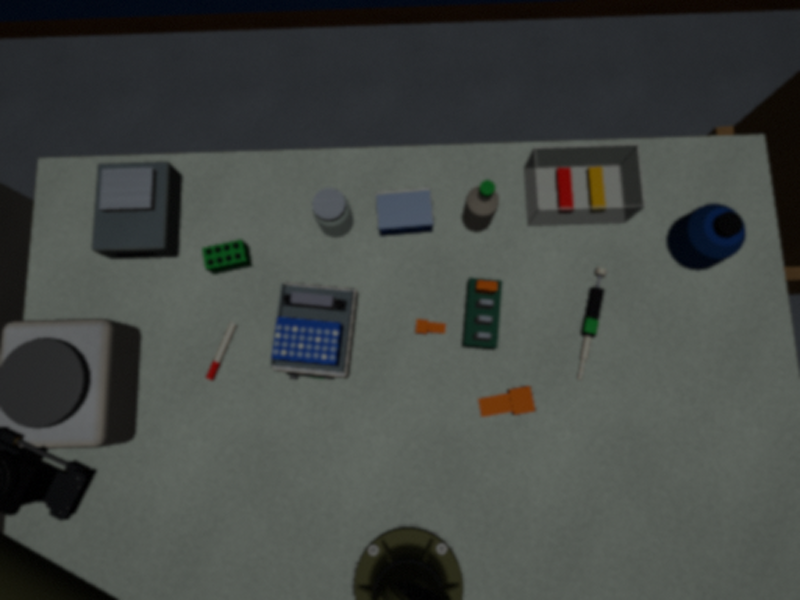

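The scene view shows three orange wedges: a large one lying at (278,262), a small one lying at (367,321), and one hanging in the green stand at (304,347). The stand one is the middle size, and three grey spacers stand behind it at (305,297..335). The shaker, with rack and stop, is at (495,280). A close composite crop should confirm this.

```bash
python3 - <<'E'
from h import *
s=cv2.imread('pics/scene0.png');t=cv2.imread('pics/top0.png')
def c(im,x,y):
    k=cv2.resize(im[y:y+75,x:x+100],(400,300),interpolation=cv2.INTER_CUBIC); k=np.clip(k.astype(float)*1.7,0,255).astype(np.uint8)
    for i in range(0,100,20): cv2.putText(k,str(x+i),(i*4,9),0,.33,(255,255,255),1); cv2.line(k,(i*4,10),(i*4,15),(255,255,255),1)
    for i in range(15,75,15): cv2.putText(k,str(y+i),(0,i*4+3),0,.33,(255,255,255),1)
    return k
a=np.hstack([c(s,155,175),c(s,270,140)]);b=np.hstack([c(t,260,165),c(t,155,170)])
cv2.imwrite('pics/crop1.png',np.vstack([a,b]))
E
```

```text
(no output)
```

View pics/crop1.png

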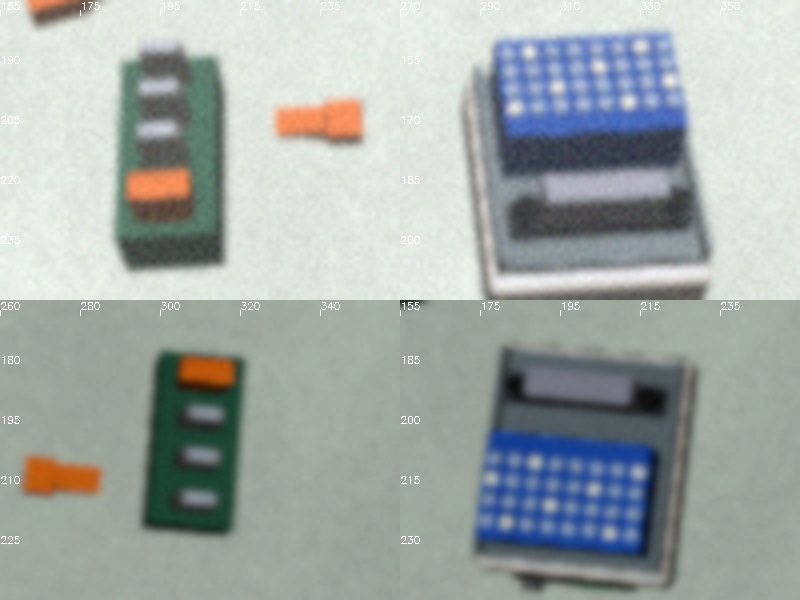

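The crop confirms it: the middle wedge is in the stand (scene ~(194,221)), with the big one and small one lying on the table. Next I'll fit poses by edge refinement on averaged frames.

```bash
cat > fit.py <<'E'
from h import *
from scipy.optimize import least_squares
from scipy.ndimage import map_coordinates, gaussian_filter1d
def grab(n,k=4): return np.mean([env.read_camera(n).astype(float) for _ in range(k)],0)
def rect(x0,x1,y0,y1,z,skip=()):
    c=np.array([[x0,y0,z],[x1,y0,z],[x1,y1,z],[x0,y1,z]])/1000.
    return [(c[i],c[(i+1)%4]) for i in range(4) if i not in skip]   # edges: 0:y0 1:x1 2:y1 3:x0
def edgept(im,n,a,b,w=4):
    p=pix(n,np.array([a+(b-a)*t for t in np.linspace(.12,.88,25)])); d=p[-1]-p[0]; nn=np.array([-d[1],d[0]])/np.hypot(*d)
    s=np.arange(-w,w+.01,.1); g=p[:,None]+s[None,:,None]*nn
    pr=np.stack([map_coordinates(im[:,:,c],[g[...,1],g[...,0]],order=1).mean(0) for c in range(3)])
    gr=np.sqrt((np.gradient(gaussian_filter1d(pr,6,axis=1),axis=1)**2).sum(0))*np.exp(-(s/(w*.7))**2)
    i=gr.argmax(); sel=slice(max(0,i-4),i+5); return (s[sel]*gr[sel]).sum()/gr[sel].sum(), gr[i], p.mean(0), nn
def tf(v,P): c,s=np.cos(v[2]),np.sin(v[2]); return np.array([v[0]+c*P[0]-s*P[1],v[1]+s*P[0]+c*P[1],P[2]])
def fit(ims,edges,v,iters=8,w=4,lock=None):
    v=np.array(v,float)
    for it in range(iters):
        obs=[]
        for n,im in ims.items():
            for k,(a,b) in enumerate(edges):
                s,g,m,nn=edgept(im,n,tf(v,a),tf(v,b),w if it<4 else 2.5); obs.append((n,k,a,b,m+s*nn,nn,g,s))
        def res(q):
            q=np.array(q) if lock is None else np.array([q[0],q[1],lock])
            return [((pix(n,(tf(q,a)+tf(q,b))/2)[0]-t)@nn) for n,k,a,b,t,nn,g,s in obs]+\
                   [3*0*0 for _ in ()]+[ (( (pix(n,tf(q,b))[0]-pix(n,tf(q,a))[0])@nn)-((pix(n,tf(v,b))[0]-pix(n,tf(v,a))[0])@nn))*0 for n,k,a,b,t,nn,g,s in obs]
        x0=v if lock is None else v[:2]
        q=least_squares(res,x0,loss='soft_l1',f_scale=.5).x
        v=q if lock is None else np.array([q[0],q[1],lock])
    r=res(q)[:len(obs)]
    return v,[(o[0][0],o[1],round(float(e),2),round(float(o[6]),1)) for o,e in zip(obs,r)]
E
python3 - <<'E'
from fit import *
ims={n:grab(n) for n in('scene','top')}; np.savez('pics/ims.npz',**ims)
px=lambda u,v,x,y:((u+.5)/4-.5+x,(v+.5)/4-.5+y)
# stand init from top crop (offset 260,165): corners
c=[ray('top',px(*p,260,165),.056) for p in [(160,52),(243,58),(232,230),(145,225)]]; print(np.round(c,3))
sx=np.mean(c,0); far=(c[0]+c[1])/2; near=(c[2]+c[3])/2; yw=np.arctan2(*(far-near)[[1,0]]); print('len',np.linalg.norm(far-near))
v,r=fit(ims,rect(-72,72,-35,35,56),[sx[0],sx[1],yw]); print('stand',v[:2].round(4),np.degrees(v[2]).round(2),r)
for n,x in(('s1',-54),('s2',-20),('s3',14)):
    p=tf(v,np.array([x/1e3,0,0])); q,r=fit(ims,rect(-5,5,-12.5,12.5,102),[p[0],p[1],v[2]],lock=v[2],w=3); print(n,p.round(4),q.round(4),r)
p=tf(v,np.array([51/1e3,0,0])); q,r=fit(ims,rect(-10,10,-21,21,92),[p[0],p[1],v[2]],lock=v[2],w=3); print('wedge',p.round(4),q.round(4),r)
c=[ray('top',px(*p,155,170),.126) for p in [(90,132),(252,152),(240,252),(76,240)]]; print(np.round(c,3))
far=(c[0]+c[1])/2; near=(c[2]+c[3])/2; yw=np.arctan2(*(far-near)[[1,0]])
k,r=fit(ims,rect(-84,0,-64,64,126),[far[0],far[1],yw]); print('rack',k[:2].round(4),np.degrees(k[2]).round(2),r)
c=[ray('top',px(*p,155,170),.122) for p in [(127,65),(235,75),(232,103),(125,93)]]; print(np.round(c,3))
f=(c[2]+c[3])/2
q,r=fit(ims,rect(0,22,-42,42,122),[f[0],f[1],k[2]],lock=k[2]); print('stop',q.round(4),r)
d=q[:2]-k[:2]; print('gap',d@[np.cos(k[2]),np.sin(k[2])],d@[-np.sin(k[2]),np.cos(k[2])])
q,r=fit(ims,rect(0,22,-42,42,122),[f[0],f[1],k[2]]); print('stop free',q.round(4),np.degrees(q[2]))
for n in ims:
    k2,r=fit({n:ims[n]},rect(-84,0,-64,64,126),k); q,_=fit({n:ims[n]},rect(0,22,-42,42,122),[*q[:2],k[2]],lock=k[2]); d=q[:2]-k2[:2]; print(n,k2,'gap',d@[np.cos(k[2]),np.sin(k[2])])
E
```

```text
[[ 0.619 -0.148  0.056]
 [ 0.612 -0.216  0.056]
 [ 0.47  -0.199  0.056]
 [ 0.476 -0.129  0.056]]
len 0.14406476054099984Traceback (most recent call last):
  File "<stdin>", line 7, in <module>
  File "fit.py", line 27, in fit
    q=least_squares(res,x0,loss='soft_l1',f_scale=.5).x
      ~~~~~~~~~~~~~^^^^^^^^^^^^^^^^^^^^^^^^^^^^^^^^^^
    return func(*args, **kwargs)
    result = trf(vector_fun.fun, vector_fun.jac, x0, f0, J0, lb, ub, ftol, xtol,
                 gtol, max_nfev, x_scale, loss_function, tr_solver,
                 tr_options.copy(), verbose, callback=callback_wrapped)
    return trf_no_bounds(
        fun, jac, x0, f0, J0, ftol, xtol, gtol, max_nfev, x_scale,
        loss_function, tr_solver, tr_options, verbose, callback=callback)
    J = jac(x)
    self._update_jac()
    ~~~~~~~~~~~~~~~~^^
    self.J = self.jac_wrapped(xp_copy(self.x), f0=self.f)
             ~~~~~~~~~~~~~~~~^^^^^^^^^^^^^^^^^^^^^^^^^^^^
    J, dct = approx_derivative(
             ~~~~~~~~~~~~~~~~~^
        self.fun,
        ^^^^^^^^^
    ...<2 lines>...
        **self.finite_diff_options,
        ^^
[... 594 characters left out ...]
   ~~~~~~~~^^^
    return self.f(x, *self.args, **self.kwargs)
           ~~~~~~^^^^^^^^^^^^^^^^^^^^^^^^^^^^^^
  File "fit.py", line 25, in res
    [3*0*0 for _ in ()]+[ (( (pix(n,tf(q,b))[0]-pix(n,tf(q,a))[0])@nn)-((pix(n,tf(v,b))[0]-pix(n,tf(v,a))[0])@nn))*0 for n,k,a,b,t,nn,g,s in obs]
                                                ~~~^^^^^^^^^^^
  File "h.py", line 7, in pix
    K,T=cal(n); P=np.atleast_2d(P); c=(P-T[:3,3])@T[:3,:3]; q=c@K.T; return q[:,:2]/q[:,2:]
        ~~~^^^
  File "h.py", line 5, in cal
    c=env.calibration(n); K=np.array([[c['fx'],0,c['cx']],[0,c['fy'],c['cy']],[0,0,1]]); return K,np.array(c['cam_to_world'])
ValueError: time passes only in moves, steps and waits
```

```bash
python3 - <<'E'
s=open('h.py').read()
s=s.replace("def cal(n):\n    c=env","import functools\n@functools.cache\ndef cal(n):\n    c=env"); open('h.py','w').write(s)
s=open('fit.py').read()
i=s.index("            return [((pix"); j=s.index("        x0=v if lock")
s=s[:i]+"            return [((pix(n,(tf(q,a)+tf(q,b))/2)[0]-t)@nn) for n,k,a,b,t,nn,g,s in obs]\n"+s[j:]
s=s.replace("    v=np.array(v,float)\n","    v=np.array(v,float); edges=[e for a,b in edges for e in((a,(a+b)/2),((a+b)/2,b))]\n").replace("linspace(.12,.88,25)","linspace(.1,.9,15)")
open('fit.py','w').write(s)
E
cat > m.py <<'E'
from fit import *
import os
if os.path.exists('pics/ims.npz'): ims=dict(np.load('pics/ims.npz'))
else: ims={n:grab(n) for n in('scene','top')}; np.savez('pics/ims.npz',**ims)
px=lambda u,v,x,y:((u+.5)/4-.5+x,(v+.5)/4-.5+y)
c=[ray('top',px(*p,260,165),.056) for p in [(160,52),(243,58),(232,230),(145,225)]]
sx=np.mean(c,0); far=(c[0]+c[1])/2; near=(c[2]+c[3])/2; yw=np.arctan2(*(far-near)[[1,0]])
v,r=fit(ims,rect(-72,72,-35,35,56),[sx[0],sx[1],yw]); print('stand',v[:2].round(4),np.degrees(v[2]).round(2),[x[2] for x in r])
for n,x in(('s1',-54),('s2',-20),('s3',14)):
    p=tf(v,np.array([x/1e3,0,0])); q,r=fit(ims,rect(-5,5,-12.5,12.5,102),[p[0],p[1],v[2]],lock=v[2],w=3); print(n,p.round(4),q[:2].round(4),[x[2] for x in r])
p=tf(v,np.array([51/1e3,0,0])); q,r=fit(ims,rect(-10,10,-21,21,92),[p[0],p[1],v[2]],lock=v[2],w=3); print('wedge',p.round(4),q.round(4),[x[2] for x in r])
c=[ray('top',px(*p,155,170),.126) for p in [(90,132),(252,152),(240,252),(76,240)]]; print(np.round(c,3).tolist())
far=(c[0]+c[1])/2; near=(c[2]+c[3])/2; yw=np.arctan2(*(far-near)[[1,0]])
k,r=fit(ims,rect(-84,0,-64,64,126),[far[0],far[1],yw]); print('rack',k[:2].round(4),np.degrees(k[2]).round(2),[x[2] for x in r])
c=[ray('top',px(*p,155,170),.122) for p in [(127,65),(235,75),(232,103),(125,93)]]; print(np.round(c,3).tolist())
f=(c[2]+c[3])/2
q,r=fit(ims,rect(0,22,-42,42,122),[f[0],f[1],k[2]],lock=k[2]); print('stop',q[:2].round(4),[x[2] for x in r])
d=q[:2]-k[:2]; print('gap',d@[np.cos(k[2]),np.sin(k[2])],d@[-np.sin(k[2]),np.cos(k[2])])
q2,r=fit(ims,rect(0,22,-42,42,122),[f[0],f[1],k[2]]); print('stop free',q2.round(4),np.degrees(q2[2]))
for n in ims:
    k2,r=fit({n:ims[n]},rect(-84,0,-64,64,126),k); q,_=fit({n:ims[n]},rect(0,22,-42,42,122),[*q[:2],k[2]],lock=k[2]); d=q[:2]-k2[:2]; print(n,k2.round(4),'gap',d@[np.cos(k[2]),np.sin(k[2])])
E
timeout 300 python3 m.py 2>&1 | tail -20
```

```text
stand [ 0.5445 -0.1712] -7.77 [-0.38, -0.3, -0.41, -0.42, -0.8, -0.52, 0.21, -0.39, -0.38, -0.31, -0.1, -0.12, -0.2, -0.12, -0.68, -0.59]
s1 [ 0.491  -0.1639  0.    ] [ 0.4933 -0.1684] [-0.09, -0.09, 0.01, 0.01, 0.09, 0.09, 0.89, 0.89, 0.01, 0.01, 0.11, 0.11, -0.2, -0.21, -0.41, -0.31]
s2 [ 0.5247 -0.1685  0.    ] [ 0.526  -0.1713] [-0.1, -0.1, -0.2, -0.2, -0.19, -0.2, -0.11, -0.2, -0.1, -0.2, -0.1, -0.1, -0.1, -0.0, -0.1, -0.2]
s3 [ 0.5584 -0.1731  0.    ] [ 0.5597 -0.1754] [-0.1, -0.1, -0.21, -0.21, -0.2, -0.2, -0.18, -0.09, -0.2, -0.1, -0.11, -0.11, -0.1, -0.0, -0.19, -0.18]
wedge [ 0.5951 -0.1781  0.    ] [ 0.5969 -0.1799 -0.1357] [0.09, 0.1, -0.18, -0.08, 0.0, 0.0, -0.12, -0.01, -0.11, -0.1, -0.09, -0.09, 0.01, 0.0, -0.11, -0.21]
[[0.537, 0.244, 0.126], [0.517, 0.117, 0.126], [0.441, 0.127, 0.126], [0.453, 0.253, 0.126]]
rack [0.5307 0.183 ] -6.69 [-0.8, 0.21, -0.11, -0.2, -0.11, -0.2, -0.0, -0.09, 0.01, 0.01, 0.09, 0.0, 0.09, -0.0, -0.0, -0.09]
[[0.59, 0.216, 0.122], [0.579, 0.131, 0.122], [0.557, 0.133, 0.122], [0.567, 0.217, 0.122]]
stop [0.5615 0.1786] [0.29, 0.09, -0.06, -0.16, -0.09, -0.09, -0.14, -0.14, -0.21, -0.21, 0.04, -0.06, 0.11, 0.11, 0.06, -0.04]
gap 0.031096852358869293 -0.0008052971959626728
stop free [ 0.5615  0.1787 -0.1301] -7.45597723853666
scene [ 0.5311  0.1832 -0.1073] gap 0.030571714486536283
top [ 0.5304  0.1827 -0.1225] gap 0.031304786759987616
```

Gap is about 31 mm (30.6 and 31.3 from the two cameras), so two spacers leave about 11 mm and the wedge should bind with its foot about 25 mm below the stop's edge. One spacer would leave 21 mm, which is too loose. I'll use the spacers at s3 and s2, gripped across y with the pads shifted +x, so the fingers clear the rack and the first spacer.

```bash
cat > go.py <<'E'
import json,sys,numpy as np
from scipy.spatial.transform import Rotation as R
try: c=json.load(open('cmd.json'))
except Exception: c=[.274,.589,.191,155.0]
def go(x,y,z,yaw):
    global c
    Rt=R.from_euler('xyz',[180,0,c[3]],degrees=True)
    t=np.round(Rt.inv().apply(np.array([x,y,z])-c[:3])*100,2)
    rel=np.round((Rt.inv()*R.from_euler('xyz',[180,0,yaw],degrees=True)).as_rotvec(degrees=True),1)
    n=Rt.apply(t/100)+c[:3]; c=[*n.tolist(),c[3]-rel[2]]; print('travel',t.tolist(),'dr',rel.tolist(),'->',np.round(c,4).tolist()); json.dump(c,open('cmd.json','w'))
if __name__=='__main__':
    a=[float(v) for v in sys.argv[1:]]
    for i in range(0,len(a),4): go(*a[i:i+4])
E
python3 go.py .42 .206 .26 164 .565 -.176 .22 173
```

```text
travel [-29.42, -28.54, -6.9] dr [0.0, 0.0, -9.0] -> [0.42, 0.206, 0.26, 164.0]
travel [-24.47, -32.72, 4.0] dr [0.0, 0.0, -9.0] -> [0.5651, -0.176, 0.22, 173.0]
```

Call:
send_rows(series=[{"travel": [0, 0, -4], "dr": [0, 0, 0], "claw": 5.0}, {"travel": [0, 0, -6.9], "dr": [0, 0, 0], "claw": 5.0}, {"travel": [-29.42, -28.54, -6.9], "dr": [0, 0, -9], "claw": 5.0}, {"travel": [-29.42, -28.54, -6.9], "dr": [0, 0, -9], "claw": 5.0}, {"travel": [-29.42, -28.54, -6.9], "dr": [0, 0, -9], "claw": 5.0}, {"travel": [-29.42, -28.54, -6.9], "dr": [0, 0, -9], "claw": 5.0}, {"travel": [-29.42, -28.54, -6.9], "dr": [0, 0, -9], "claw": 5.0}, {"travel": [-29.42, -28.54, -6.9], "dr": [0, 0, -9], "claw": 5.0}, {"travel": [-29.42, -28.54, -6.9], "dr": [0, 0, -9], "claw": 5.0}, {"travel": [-29.42, -28.54, -6.9], "dr": [0, 0, -9], "claw": 5.0}, {"travel": [-29.42, -28.54, -6.9], "dr": [0, 0, -9], "claw": 5.0}, {"travel": [-29.42, -28.54, -6.9], "dr": [0, 0, -9], "claw": 5.0}], grip_force=20)

```text
time_s: 1.5
tool_pos: [0.4215, 0.2031, 0.2607]
tool_rot: [180.0, 0.1, 163.9]
force: [0.4, 0.7, 0.4]
grip_width: 0.05
```

Call:
send_rows(series=[{"travel": [-24.47, -32.72, 4.0], "dr": [0, 0, -9], "claw": 5.0}, {"travel": [-24.47, -32.72, 4.0], "dr": [0, 0, -9], "claw": 5.0}, {"travel": [-24.47, -32.72, 4.0], "dr": [0, 0, -9], "claw": 5.0}, {"travel": [-24.47, -32.72, 4.0], "dr": [0, 0, -9], "claw": 5.0}, {"travel": [-24.47, -32.72, 4.0], "dr": [0, 0, -9], "claw": 5.0}, {"travel": [-24.47, -32.72, 4.0], "dr": [0, 0, -9], "claw": 5.0}, {"travel": [-24.47, -32.72, 4.0], "dr": [0, 0, -9], "claw": 5.0}, {"travel": [-24.47, -32.72, 4.0], "dr": [0, 0, -9], "claw": 5.0}, {"travel": [-24.47, -32.72, 4.0], "dr": [0, 0, -9], "claw": 5.0}, {"travel": [-24.47, -32.72, 4.0], "dr": [0, 0, -9], "claw": 5.0}, {"travel": [-24.47, -32.72, 4.0], "dr": [0, 0, -9], "claw": 5.0}, {"travel": [-24.47, -32.72, 4.0], "dr": [0, 0, -9], "claw": 5.0}])

```text
time_s: 2.5
tool_pos: [0.5653, -0.1786, 0.2195]
tool_rot: [-179.9, -0.1, 172.7]
force: [-0.2, 1.7, -0.1]
grip_width: 0.05
```

```bash
python3 go.py .565 -.176 .112 173; python3 - <<'E'
from h import *
o=env.get_obs(); print(o['tool_pos'],o['tool_rot'],o['qpos'])
E
```

```text
travel [0.0, -0.0, 10.8] dr [0.0, 0.0, 0.0] -> [0.5651, -0.176, 0.112, 173.0]
[ 0.56526097 -0.17856344  0.21954337] [-1.79899365e+02 -8.57418919e-02  1.72720269e+02] [-17.79258787  12.15655029  38.32606074  90.44563607  -7.49886808
  80.10832642 103.92679944]
```

Call:
send_rows(series=[{"travel": [0, 0, 3], "dr": [0, 0, 0], "claw": 5.0}, {"travel": [0, 0, 6], "dr": [0, 0, 0], "claw": 5.0}, {"travel": [0, 0, 9], "dr": [0, 0, 0], "claw": 5.0}, {"travel": [0, 0, 10.8], "dr": [0, 0, 0], "claw": 5.0}, {"travel": [0, 0, 10.8], "dr": [0, 0, 0], "claw": 5.0}, {"travel": [0, 0, 10.8], "dr": [0, 0, 0], "claw": 5.0}])

```text
time_s: 3.0
tool_pos: [0.5656, -0.1735, 0.1122]
tool_rot: [179.9, -0.1, 173.2]
force: [0.2, 0.1, 1.1]
grip_width: 0.05
```

```bash
cat > crop.py <<'E'
from h import *
import sys
def crop(out,specs,gain=1.7,k=5):
    fr={}
    rows=[]
    for n,x,y,w,h in specs:
        if n not in fr: fr[n]=np.mean([env.read_camera(n).astype(float) for _ in range(3)],0)
        z=400/w; c=cv2.resize(fr[n][y:y+h,x:x+w],(400,int(h*z)),interpolation=cv2.INTER_CUBIC); c=np.clip(c*gain,0,255).astype(np.uint8)
        for i in range(0,w,10): cv2.putText(c,str(x+i),(int(i*z),9),0,.33,(255,255,255),1); cv2.line(c,(int(i*z),10),(int(i*z),14),(255,255,255),1)
        for i in range(10,h,10): cv2.putText(c,str(y+i),(0,int(i*z)+3),0,.33,(255,255,255),1)
        rows.append(c)
    cv2.imwrite(out,np.hstack(rows))
E
python3 - <<'E'
from crop import *
o=env.get_obs(); print(o['tool_pos'],o['tool_rot'])
crop('pics/hover.png',[('scene',165,165,70,70),('top',265,160,70,70)])
print(pix('scene',o['tool_pos']),pix('top',o['tool_pos']))
E
```

```text
[ 0.56563771 -0.17353389  0.11218129] [ 1.79936699e+02 -6.93500197e-02  1.73162143e+02]
[[194.0657078  206.68776662]] [[310.47461461 190.32675354]]
```

View pics/hover.png

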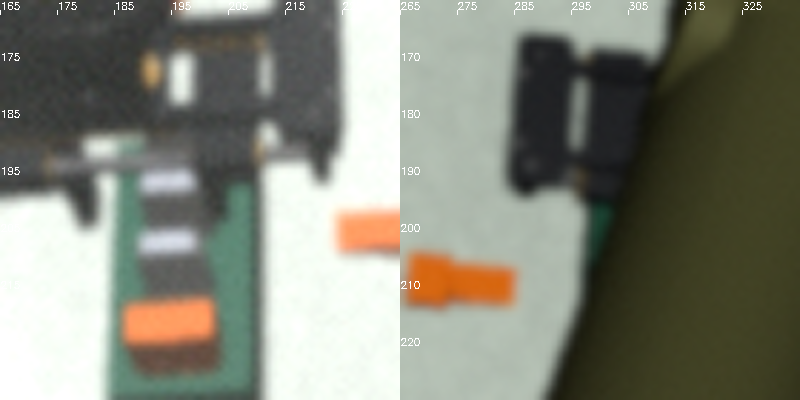

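```bash
python3 - <<'E'
from h import *
o=env.get_obs(); p=o['tool_pos']; print(p,o['tool_rot'],o['grip_width'])
f=np.mean([env.read_camera('scene').astype(float) for _ in range(6)],0); print(env.get_obs()['tool_pos'])
x,y,w,h,z=165,180,70,45,11
c=np.clip(cv2.resize(f[y:y+h,x:x+w],(w*z,h*z),interpolation=cv2.INTER_CUBIC)*2.2,0,255).astype(np.uint8)
Rm=R.from_euler('xyz',o['tool_rot'],degrees=True)
def mark(P,col):
    u=pix('scene',P)[0]; cv2.circle(c,(int((u[0]-x+.5)*z),int((u[1]-y+.5)*z)),3,col,-1)
for s in(-1,1):
    for dx in(-.0095,.0095):
        mark(p+Rm.apply([dx,s*.025,0]),(0,0,255)); mark(p+Rm.apply([dx,s*.04,0]),(255,0,255))
        mark(p+Rm.apply([dx,s*.025,-.03]),(0,255,255))
for n,q in {'s2':(.526,-.1713),'s3':(.5597,-.1754)}.items():
    r=R.from_euler('z',-6.95,degrees=True)
    for a in(-.005,.005):
        for b in(-.0125,.0125): mark(np.array([*q,.102])+r.apply([a,b,0]),(0,255,0))
cv2.imwrite('pics/hover2.png',c)
E
```

```text
[ 0.56690853 -0.17560376  0.11382044] [1.79983531e+02 1.53870510e-01 1.73047932e+02] 0.04989118375632461
[ 0.56592975 -0.17561719  0.11238002]
```

View pics/hover2.png

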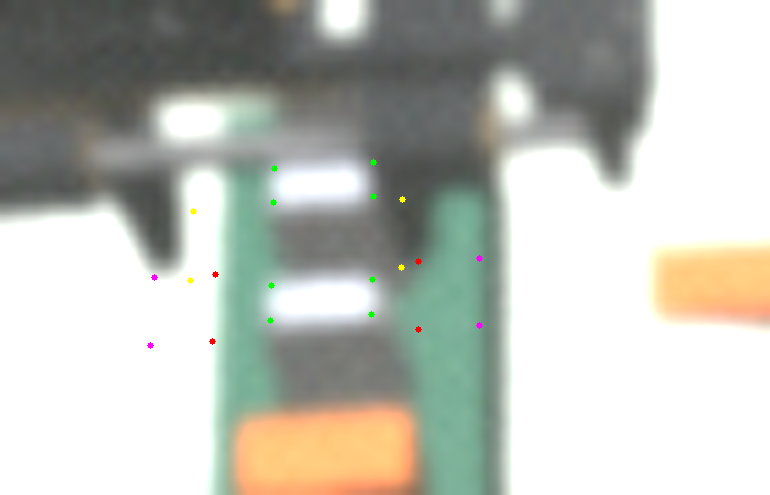

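The hover crop shows the finger inner edges at about scene px (181,203) and (200,203). That is about 3 px left of where the reported TCP projects, while the spacer marks (green) sit right on the tops. I can't resolve this difference by eye, so I'll descend with a wider opening and close lightly; the opening and side force will show any offset.

Call:
send_rows(series=[{"travel": [0, 0, 0], "dr": [0, 0, 0], "claw": 6.6}, {"travel": [0, 0, 0], "dr": [0, 0, 0], "claw": 6.6}, {"travel": [0, 0, 1.2], "dr": [0, 0, 0], "claw": 6.6}, {"travel": [0, 0, 2.4], "dr": [0, 0, 0], "claw": 6.6}, {"travel": [0, 0, 3.4], "dr": [0, 0, 0], "claw": 6.6}, {"travel": [0, 0, 4.4], "dr": [0, 0, 0], "claw": 6.6}, {"travel": [0, 0, 4.4], "dr": [0, 0, 0], "claw": 6.6}, {"travel": [0, 0, 4.4], "dr": [0, 0, 0], "claw": 6.6}])

```text
time_s: 4.27
tool_pos: [0.5651, -0.1754, 0.067]
tool_rot: [-180.0, -0.1, 173.0]
force: [-0.5, 0.2, -1.0]
grip_width: 0.066
```

Call:
send_rows(series=[{"travel": [0, 0, 0], "dr": [0, 0, 0], "claw": 4.8}, {"travel": [0, 0, 0], "dr": [0, 0, 0], "claw": 4.4}, {"travel": [0, 0, 0], "dr": [0, 0, 0], "claw": 4.0}, {"travel": [0, 0, 0], "dr": [0, 0, 0], "claw": 3.6}, {"travel": [0, 0, 0], "dr": [0, 0, 0], "claw": 3.0}, {"travel": [0, 0, 0], "dr": [0, 0, 0], "claw": 3.0}, {"travel": [0, 0, 0], "dr": [0, 0, 0], "claw": 3.0}], grip_force=4)

```text
time_s: 4.85
tool_pos: [0.566, -0.1755, 0.0684]
tool_rot: [180.0, 0.0, 173.0]
force: [1.2, -0.4, -0.3]
grip_width: 0.032
```

```bash
echo '[0.5651,-0.176,0.068,173]'>cmd.json; python3 go.py .5651 -.176 .26 173 .5471 .181 .26 173 .5471 .181 .150 173
```

```text
travel [0.0, 0.0, -19.2] dr [0.0, 0.0, 0.0] -> [0.5651, -0.176, 0.26, 173.0]
travel [6.14, 35.21, 0.0] dr [0.0, 0.0, 0.0] -> [0.5471, 0.181, 0.26, 173.0]
travel [-0.0, 0.0, 11.0] dr [0.0, 0.0, 0.0] -> [0.5471, 0.181, 0.15, 173.0]
```

Call:
send_rows(series=[{"travel": [0, 0, 0], "dr": [0, 0, 0], "claw": 2.5}, {"travel": [0, 0, 0], "dr": [0, 0, 0], "claw": 2.5}, {"travel": [0, 0, -1], "dr": [0, 0, 0], "claw": 2.5}, {"travel": [0, 0, -2.5], "dr": [0, 0, 0], "claw": 2.5}, {"travel": [0, 0, -4.5], "dr": [0, 0, 0], "claw": 2.5}, {"travel": [0, 0, -7], "dr": [0, 0, 0], "claw": 2.5}, {"travel": [0, 0, -10], "dr": [0, 0, 0], "claw": 2.5}, {"travel": [0, 0, -13], "dr": [0, 0, 0], "claw": 2.5}, {"travel": [0, 0, -16], "dr": [0, 0, 0], "claw": 2.5}, {"travel": [0, 0, -18.2], "dr": [0, 0, 0], "claw": 2.5}, {"travel": [0, 0, -19.2], "dr": [0, 0, 0], "claw": 2.5}, {"travel": [0, 0, -19.2], "dr": [0, 0, 0], "claw": 2.5}], grip_force=25)

```text
time_s: 5.85
tool_pos: [0.5672, -0.1762, 0.2633]
tool_rot: [180.0, 0.3, 173.0]
force: [-0.2, -0.4, 0.1]
grip_width: 0.0254
```

```bash
python3 - <<'E'
from crop import *
o=env.get_obs(); print(o['tool_pos'],o['force'],o['grip_width'])
crop('pics/lift.png',[('scene',160,120,90,110),('top',265,160,70,70)])
E
```

```text
[ 0.567182   -0.17619722  0.26332095] [-0.23123952 -0.41799792  0.10582858] 0.025358197386436947Traceback (most recent call last):
  File "<stdin>", line 3, in <module>
  File "crop.py", line 12, in crop
    cv2.imwrite(out,np.hstack(rows))
                    ~~~~~~~~~^^^^^^
    return _nx.concatenate(arrs, 1, dtype=dtype, casting=casting)
           ~~~~~~~~~~~~~~~^^^^^^^^^^^^^^^^^^^^^^^^^^^^^^^^^^^^^^^
ValueError: all the input array dimensions except for the concatenation axis must match exactly, but along dimension 0, the array at index 0 has size 488 and the array at index 1 has size 400
```

```bash
python3 - <<'E'
from crop import *
crop('pics/lift.png',[('scene',155,125,100,110)])
E
```

```text
(no output)
```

View pics/lift.png

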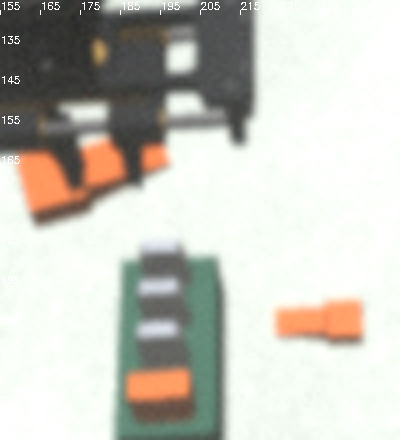

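```bash
python3 - <<'E'
from h import *
o=env.get_obs(); p=o['tool_pos']; print(p,o['tool_rot'],pix('scene',p),pix('top',p))
Rm=R.from_euler('xyz',o['tool_rot'],degrees=True)
for s in(-.0125,.0125): print(pix('scene',p+Rm.apply([0,s,0])))
# what world point at same z / at other z is seen at tip midpoint
for z in(.20,.22,.24,.263,.28,.3): print(z,ray('scene',(181.2,171.2),z).round(4))
print([pix('scene',[0,0,z]).round(1).tolist() for z in (0,)],pix('top',[0,0,0]))
# start pose
print(pix('scene',[.274,.589,.191]),pix('top',[.274,.589,.191]))
E
```

```text
[ 0.56552051 -0.1754477   0.25939535] [-1.79999614e+02 -7.94498519e-02  1.73026559e+02] [[183.96894455 176.34041532]] [[318.23930987 180.7981995 ]]
[[178.68468358 176.64928892]]
[[189.24982729 176.03173918]]
0.2 [ 0.5063 -0.1876  0.2   ]
0.22 [ 0.5208 -0.1852  0.22  ]
0.24 [ 0.5354 -0.1829  0.24  ]
0.263 [ 0.5521 -0.1802  0.263 ]
0.28 [ 0.5644 -0.1782  0.28  ]
0.3 [ 0.5789 -0.1759  0.3   ]
[[[229.5, 83.9]]] [[260.65249628 372.506111  ]]
[[427.63323543  71.92140963]] [[ 48.47929518 295.12852932]]
```

The lift crop shows three spacers still in the stand and empty fingers (tips at scene px ~(174,171) and (189,171)). I had commanded 3.0 and 2.5 cm, so the fingers stalled at the command and never clamped. The tips also look higher than the TCP, as linkage fingers retract when opened. I'll go lower and really close this time.

Call:
send_rows(series=[{"travel": [0, 0, 4], "dr": [0, 0, 0], "claw": 6.0}, {"travel": [0, 0, 8], "dr": [0, 0, 0], "claw": 6.0}, {"travel": [0, 0, 12], "dr": [0, 0, 0], "claw": 6.0}, {"travel": [0, 0, 14.5], "dr": [0, 0, 0], "claw": 6.0}, {"travel": [0, 0, 15.5], "dr": [0, 0, 0], "claw": 6.0}, {"travel": [0, 0, 17], "dr": [0, 0, 0], "claw": 6.0}, {"travel": [0, 0, 18.2], "dr": [0, 0, 0], "claw": 6.0}, {"travel": [0, 0, 19.2], "dr": [0, 0, 0], "claw": 6.0}, {"travel": [0, 0, 20], "dr": [0, 0, 0], "claw": 6.0}, {"travel": [0, 0, 20], "dr": [0, 0, 0], "claw": 6.0}], grip_force=10)

```text
time_s: 7.13
tool_pos: [0.5652, -0.1753, 0.0591]
tool_rot: [180.0, -0.1, 173.0]
force: [0.1, -0.4, 0.4]
grip_width: 0.0601
```

Call:
send_rows(series=[{"travel": [0, 0, 0], "dr": [0, 0, 0], "claw": 3.0}, {"travel": [0, 0, 0], "dr": [0, 0, 0], "claw": 2.0}, {"travel": [0, 0, 0], "dr": [0, 0, 0], "claw": 2.0}, {"travel": [0, 0, 0], "dr": [0, 0, 0], "claw": 2.0}, {"travel": [0, 0, 0], "dr": [0, 0, 0], "claw": 2.0}, {"travel": [0, 0, 0], "dr": [0, 0, 0], "claw": 2.0}, {"travel": [0, 0, 0], "dr": [0, 0, 0], "claw": 2.0}, {"travel": [0, 0, 0], "dr": [0, 0, 0], "claw": 2.0}], grip_force=10)

```text
time_s: 7.8
tool_pos: [0.5662, -0.1754, 0.0606]
tool_rot: [180.0, 0.0, 173.0]
force: [-0.2, 0.3, 1.7]
grip_width: 0.0297
```

Call:
send_rows(series=[{"travel": [0, 0, 0], "dr": [0, 0, 0], "claw": 1.0}, {"travel": [0, 0, 0], "dr": [0, 0, 0], "claw": 1.0}, {"travel": [0, 0, 0], "dr": [0, 0, 0], "claw": 1.0}, {"travel": [0, 0, 0], "dr": [0, 0, 0], "claw": 1.0}, {"travel": [0, 0, 0], "dr": [0, 0, 0], "claw": 1.0}, {"travel": [0, 0, 0], "dr": [0, 0, 0], "claw": 1.0}], grip_force=25)

```text
time_s: 8.3
tool_pos: [0.5662, -0.1755, 0.0605]
tool_rot: [180.0, 0.0, 173.0]
force: [-1.1, 0.7, 3.2]
grip_width: 0.0287
```

```bash
python3 - <<'E'
from fit import *
ims=grab('scene',4)
x,y,w,h,z=160,150,80,70,10
c=np.clip(cv2.resize(ims[y:y+h,x:x+w],(w*z,h*z),interpolation=cv2.INTER_CUBIC)*2.4,0,255).astype(np.uint8)[:600]
cv2.imwrite('pics/grip.png',c); o=env.get_obs(); print(o['tool_pos'],o['force'],o['grip_width'],o['wrist_torque'])
E
```

```text
[ 0.5661621  -0.175525    0.06051332] [-0.1358829   1.43431663  3.87644237] 0.02899613132882917 [ 0.26669993  0.04898739 -0.02565396]
```

View pics/grip.png

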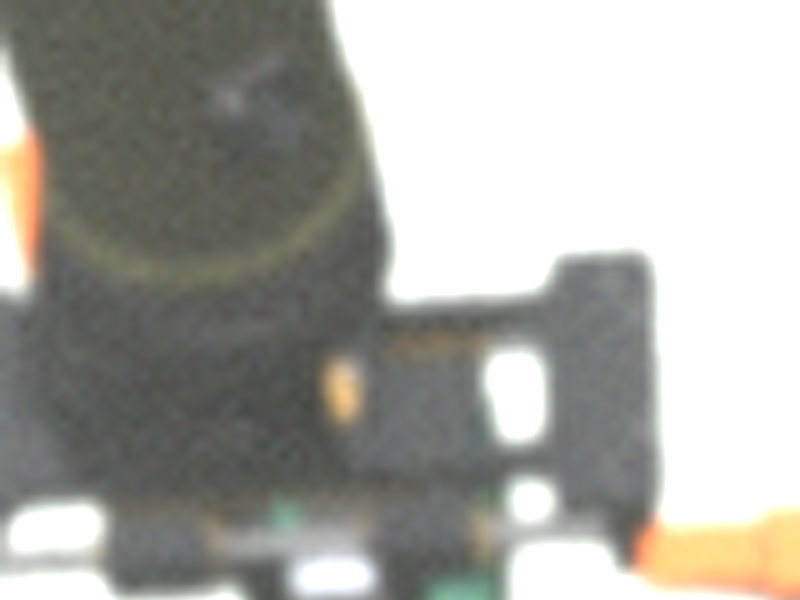

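```bash
cat > mk.py <<'E'
from fit import *
def shot(out,x,y,w,h,z,gain=2.4,pts=(),n='scene'):
    f=grab(n,4); c=np.clip(cv2.resize(f[y:y+h,x:x+w],(w*z,h*z),interpolation=cv2.INTER_CUBIC)*gain,0,255).astype(np.uint8)
    for P,col in pts:
        u=pix(n,P)[0]; cv2.circle(c,(int((u[0]-x+.5)*z),int((u[1]-y+.5)*z)),3,col,-1)
    cv2.imwrite(out,c)
def fingers(s):
    o=env.get_obs(); p=o['tool_pos']; Rm=R.from_euler('xyz',o['tool_rot'],degrees=True)
    return [(p+Rm.apply([dx,k*s,dz]),col) for k in(-1,1) for dx in(-.0095,.0095) for dz,col in((0,(0,0,255)),(-.03,(0,255,255)))]
E
python3 - <<'E'
from mk import *
shot('pics/grip2.png',165,195,60,45,13,pts=fingers(.0145))
E
```

```text
(no output)
```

View pics/grip2.png

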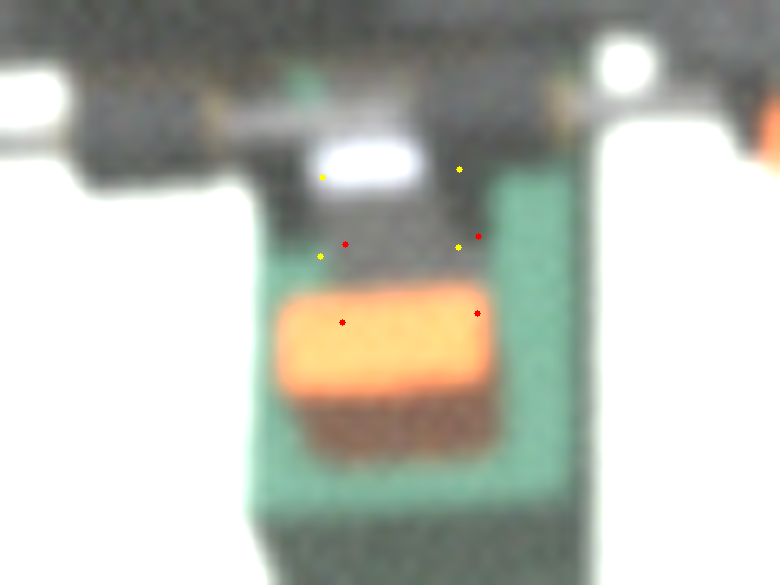

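Crop: the fingers straddle s3 (inner edges ~px (189,210) and (198,210)), but the tips end ~20–25 mm above the reported TCP. So the 29 mm grip is on the tapered head. I'll go about 15 mm deeper in small steps and watch the force.

Call:
send_rows(series=[{"travel": [0, 0, 0], "dr": [0, 0, 0], "claw": 5.0}, {"travel": [0, 0, 0], "dr": [0, 0, 0], "claw": 5.0}, {"travel": [0, 0, 0], "dr": [0, 0, 0], "claw": 5.0}, {"travel": [0, 0, 0.5], "dr": [0, 0, 0], "claw": 5.0}, {"travel": [0, 0, 0.8], "dr": [0, 0, 0], "claw": 5.0}, {"travel": [0, 0, 0.8], "dr": [0, 0, 0], "claw": 5.0}])

```text
time_s: 9.2
tool_pos: [0.5648, -0.1754, 0.0508]
tool_rot: [-180.0, -0.1, 173.0]
force: [-0.3, 0.6, -0.6]
grip_width: 0.0492
```

Call:
send_rows(series=[{"travel": [0, 0, 0.3], "dr": [0, 0, 0], "claw": 5.0}, {"travel": [0, 0, 0.5], "dr": [0, 0, 0], "claw": 5.0}, {"travel": [0, 0, 0.5], "dr": [0, 0, 0], "claw": 5.0}])

```text
time_s: 9.45
tool_pos: [0.5655, -0.1755, 0.0466]
tool_rot: [-180.0, -0.1, 173.0]
force: [-0.2, -0.0, 0.9]
grip_width: 0.0499
```

Call:
send_rows(series=[{"travel": [0, 0, 0], "dr": [0, 0, 0], "claw": 2.5}, {"travel": [0, 0, 0], "dr": [0, 0, 0], "claw": 2.0}, {"travel": [0, 0, 0], "dr": [0, 0, 0], "claw": 2.0}, {"travel": [0, 0, 0], "dr": [0, 0, 0], "claw": 2.0}, {"travel": [0, 0, 0], "dr": [0, 0, 0], "claw": 2.0}, {"travel": [0, 0, 0], "dr": [0, 0, 0], "claw": 2.0}], grip_force=25)

```text
time_s: 9.95
tool_pos: [0.566, -0.1755, 0.0474]
tool_rot: [180.0, 0.0, 173.0]
force: [0.3, -0.2, 0.2]
grip_width: 0.0317
```

Call:
send_rows(series=[{"travel": [0, 0, -1], "dr": [0, 0, 0], "claw": 2.0}, {"travel": [0, 0, -2.5], "dr": [0, 0, 0], "claw": 2.0}, {"travel": [0, 0, -4.5], "dr": [0, 0, 0], "claw": 2.0}, {"travel": [0, 0, -7], "dr": [0, 0, 0], "claw": 2.0}, {"travel": [0, 0, -10], "dr": [0, 0, 0], "claw": 2.0}, {"travel": [0, 0, -13], "dr": [0, 0, 0], "claw": 2.0}, {"travel": [0, 0, -16], "dr": [0, 0, 0], "claw": 2.0}, {"travel": [0, 0, -18.3], "dr": [0, 0, 0], "claw": 2.0}, {"travel": [0, 0, -19.3], "dr": [0, 0, 0], "claw": 2.0}, {"travel": [0, 0, -19.3], "dr": [0, 0, 0], "claw": 2.0}])

```text
time_s: 10.78
tool_pos: [0.5672, -0.1763, 0.2433]
tool_rot: [-180.0, 0.3, 173.0]
force: [0.3, -0.5, -1.1]
grip_width: 0.0319
```

```bash
echo '[0.5651,-0.176,0.24,173]'>cmd.json; python3 go.py .5471 .181 .24 173 .5471 .181 .125 173
```

```text
travel [6.14, 35.21, 0.0] dr [0.0, 0.0, 0.0] -> [0.5471, 0.181, 0.24, 173.0]
travel [-0.0, 0.0, 11.5] dr [0.0, 0.0, 0.0] -> [0.5471, 0.181, 0.125, 173.0]
```

Call:
send_rows(series=[{"travel": [0.4, 2, 0], "dr": [0, 0, 0], "claw": 2.0}, {"travel": [1, 5.5, 0], "dr": [0, 0, 0], "claw": 2.0}, {"travel": [1.6, 9, 0], "dr": [0, 0, 0], "claw": 2.0}, {"travel": [2.2, 12.5, 0], "dr": [0, 0, 0], "claw": 2.0}, {"travel": [2.9, 16.5, 0], "dr": [0, 0, 0], "claw": 2.0}, {"travel": [3.6, 20.5, 0], "dr": [0, 0, 0], "claw": 2.0}, {"travel": [4.3, 24.5, 0], "dr": [0, 0, 0], "claw": 2.0}, {"travel": [4.9, 28.5, 0], "dr": [0, 0, 0], "claw": 2.0}, {"travel": [5.5, 31.5, 0], "dr": [0, 0, 0], "claw": 2.0}, {"travel": [6.0, 34, 0], "dr": [0, 0, 0], "claw": 2.0}, {"travel": [6.14, 35.21, 0], "dr": [0, 0, 0], "claw": 2.0}, {"travel": [6.14, 35.21, 0], "dr": [0, 0, 0], "claw": 2.0}])

```text
time_s: 11.78
tool_pos: [0.5461, 0.1849, 0.2381]
tool_rot: [-179.9, -0.2, 173.4]
force: [0.2, -0.1, -1.0]
grip_width: 0.0313
```

Call:
send_rows(series=[{"travel": [0, 0, 0], "dr": [0, 0, 0], "claw": 2.0}, {"travel": [0, 0, 2], "dr": [0, 0, 0], "claw": 2.0}, {"travel": [0, 0, 4], "dr": [0, 0, 0], "claw": 2.0}, {"travel": [0, 0, 5], "dr": [0, 0, 0], "claw": 2.0}, {"travel": [0, 0, 5.5], "dr": [0, 0, 0], "claw": 2.0}, {"travel": [0, 0, 5.5], "dr": [0, 0, 0], "claw": 2.0}])

```text
time_s: 12.28
tool_pos: [0.5473, 0.1794, 0.1842]
tool_rot: [-179.9, -0.1, 172.9]
force: [-0.2, 0.2, -1.3]
grip_width: 0.0318
```

```bash
python3 - <<'E'
from mk import *
o=env.get_obs(); print(o['tool_pos'],o['force'])
# predicted foot of spacer (foot 37 below TCP, centre -5.5 in x)
p=np.array([.5471,.181,.185]); r=R.from_euler('z',-7,degrees=True)
pts=[(p+r.apply([-.0055+a,b,-.037]),(0,0,255)) for a in(-.005,.005) for b in(-.016,.016)]
k=np.array([.5307,.183,0]); 
pts+=[(k+r.apply([x,y,z]),(0,255,0)) for x,z in((0,.126),(.031,.122)) for y in(-.042,.042)]
shot('pics/place1.png',285,135,65,60,12,pts=pts)
E
```

```text
[0.54732577 0.17935006 0.18421606] [-0.23063094  0.20720308 -1.33384291]
```

View pics/place1.png

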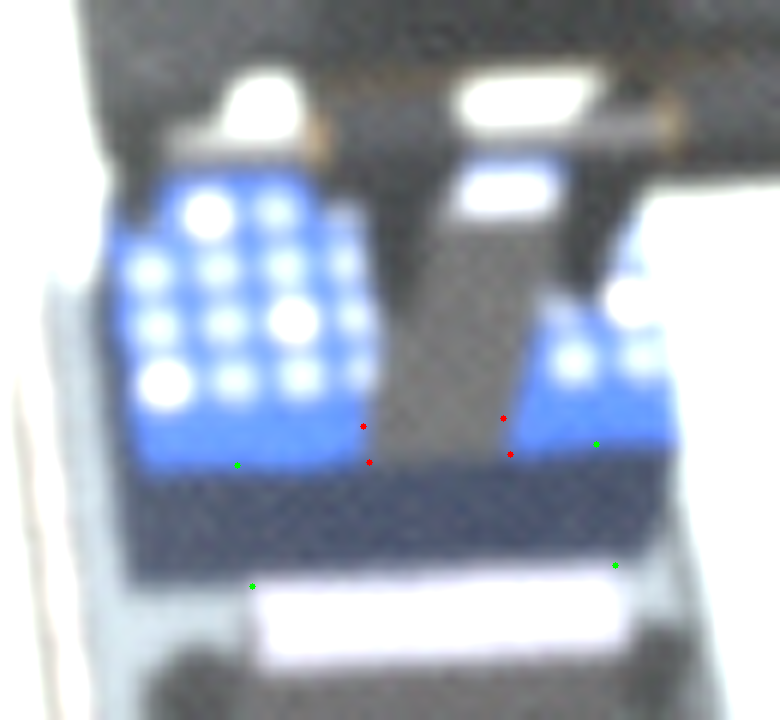

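The crop shows the spacer held upright, its foot at the predicted red marks (px ~(316..327,173)), centred on the stop. Descending into the gap.

Call:
send_rows(series=[{"travel": [0, 0, 1], "dr": [0, 0, 0], "claw": 2.0}, {"travel": [0, 0, 2], "dr": [0, 0, 0], "claw": 2.0}, {"travel": [0, 0, 3], "dr": [0, 0, 0], "claw": 2.0}, {"travel": [0, 0, 4], "dr": [0, 0, 0], "claw": 2.0}, {"travel": [0, 0, 5], "dr": [0, 0, 0], "claw": 2.0}, {"travel": [0, 0, 6], "dr": [0, 0, 0], "claw": 2.0}, {"travel": [0, 0, 6], "dr": [0, 0, 0], "claw": 2.0}])

```text
time_s: 13.07
tool_pos: [0.5459, 0.1808, 0.1223]
tool_rot: [-179.9, -0.2, 173.0]
force: [-0.3, -0.0, -1.1]
grip_width: 0.0316
```

Call:
send_rows(series=[{"travel": [0, 0, 0.4], "dr": [0, 0, 0], "claw": 2.0}, {"travel": [0, 0, 0.8], "dr": [0, 0, 0], "claw": 2.0}, {"travel": [0, 0, 1.2], "dr": [0, 0, 0], "claw": 2.0}, {"travel": [0, 0, 1.4], "dr": [0, 0, 0], "claw": 2.0}, {"travel": [0, 0, 1.4], "dr": [0, 0, 0], "claw": 2.0}])

```text
time_s: 13.48
tool_pos: [0.5474, 0.1813, 0.1109]
tool_rot: [-180.0, -0.0, 173.0]
force: [-0.7, 0.2, -0.4]
grip_width: 0.0318
```

Call:
send_rows(series=[{"travel": [0, 0, 0.1], "dr": [0, 0, 0], "claw": 2.0}, {"travel": [0, 0, 0.2], "dr": [0, 0, 0], "claw": 2.0}, {"travel": [0, 0, 0.2], "dr": [0, 0, 0], "claw": 2.0}])

```text
time_s: 13.73
tool_pos: [0.5479, 0.1815, 0.1095]
tool_rot: [180.0, 0.0, 173.0]
force: [0.7, -0.1, -0.3]
grip_width: 0.0318
```

Call:
send_rows(series=[{"travel": [0, 0, 0.1], "dr": [0, 0, 0], "claw": 2.0}, {"travel": [0, 0, 0.15], "dr": [0, 0, 0], "claw": 2.0}, {"travel": [0, 0, 0.15], "dr": [0, 0, 0], "claw": 2.0}, {"travel": [0, 0, 0.15], "dr": [0, 0, 0], "claw": 2.0}])

```text
time_s: 14.07
tool_pos: [0.5486, 0.1815, 0.1094]
tool_rot: [179.9, 0.1, 173.0]
force: [-0.3, -0.8, 6.0]
grip_width: 0.0316
```

Call:
send_rows(series=[{"travel": [0, 0, 0.1], "dr": [0, 0, 0], "claw": 2.0}, {"travel": [0, 0, 0.15], "dr": [0, 0, 0], "claw": 2.0}, {"travel": [0, 0, 0.15], "dr": [0, 0, 0], "claw": 2.0}, {"travel": [0, 0, 0.15], "dr": [0, 0, 0], "claw": 2.0}])

```text
time_s: 14.4
tool_pos: [0.5494, 0.1815, 0.1093]
tool_rot: [179.9, 0.2, 173.0]
force: [-1.4, -0.8, 12.5]
grip_width: 0.0313
```

Floor contact is felt at TCP ~0.109, as predicted. I'll ease up and slide towards the rack (tool +x).

Call:
send_rows(series=[{"travel": [0, 0, -0.2], "dr": [0, 0, 0], "claw": 2.0}, {"travel": [0.1, 0, -0.2], "dr": [0, 0, 0], "claw": 2.0}, {"travel": [0.2, 0, -0.2], "dr": [0, 0, 0], "claw": 2.0}, {"travel": [0.3, 0, -0.2], "dr": [0, 0, 0], "claw": 2.0}, {"travel": [0.4, 0, -0.2], "dr": [0, 0, 0], "claw": 2.0}, {"travel": [0.4, 0, -0.2], "dr": [0, 0, 0], "claw": 2.0}])

```text
time_s: 14.9
tool_pos: [0.5452, 0.182, 0.1094]
tool_rot: [179.9, 0.2, 173.0]
force: [2.8, -0.2, 5.5]
grip_width: 0.0315
```

Call:
send_rows(series=[{"travel": [0.1, 0, 0], "dr": [0, 0, 0], "claw": 2.0}, {"travel": [0.15, 0, 0], "dr": [0, 0, 0], "claw": 2.0}, {"travel": [0.15, 0, 0], "dr": [0, 0, 0], "claw": 2.0}, {"travel": [0.15, 0, 0], "dr": [0, 0, 0], "claw": 2.0}])

```text
time_s: 15.23
tool_pos: [0.544, 0.1822, 0.1094]
tool_rot: [179.9, 0.2, 173.0]
force: [2.8, -0.3, 5.4]
grip_width: 0.0315
```

Call:
send_rows(series=[{"travel": [0.1, 0, 0], "dr": [0, 0, 0], "claw": 2.0}, {"travel": [0.15, 0, 0], "dr": [0, 0, 0], "claw": 2.0}, {"travel": [0.15, 0, 0], "dr": [0, 0, 0], "claw": 2.0}, {"travel": [0.15, 0, 0], "dr": [0, 0, 0], "claw": 2.0}])

```text
time_s: 15.57
tool_pos: [0.5422, 0.1824, 0.1093]
tool_rot: [179.9, 0.2, 173.0]
force: [2.2, -0.7, 5.3]
grip_width: 0.0316
```

Call:
send_rows(series=[{"travel": [0, 0, -0.08], "dr": [0, 0, 0], "claw": 2.0}, {"travel": [0.1, 0, -0.08], "dr": [0, 0, 0], "claw": 2.0}, {"travel": [0.15, 0, -0.08], "dr": [0, 0, 0], "claw": 2.0}, {"travel": [0.15, 0, -0.08], "dr": [0, 0, 0], "claw": 2.0}, {"travel": [0.15, 0, -0.08], "dr": [0, 0, 0], "claw": 2.0}])

```text
time_s: 15.98
tool_pos: [0.54, 0.1825, 0.1094]
tool_rot: [180.0, 0.1, 173.0]
force: [4.3, -0.5, 3.6]
grip_width: 0.0314
```

Call:
send_rows(series=[{"travel": [0.1, 0, 0], "dr": [0, 0, 0], "claw": 2.0}, {"travel": [0.15, 0, 0], "dr": [0, 0, 0], "claw": 2.0}, {"travel": [0.15, 0, 0], "dr": [0, 0, 0], "claw": 2.0}, {"travel": [0.15, 0, 0], "dr": [0, 0, 0], "claw": 2.0}])

```text
time_s: 16.32
tool_pos: [0.54, 0.1825, 0.1094]
tool_rot: [179.9, 0.3, 173.0]
force: [7.3, -0.2, 0.4]
grip_width: 0.0314
```

Contact with the rack (the x stop is firm at 0.540, force rising). Ease off and release.

Call:
send_rows(series=[{"travel": [-0.12, 0, 0.05], "dr": [0, 0, 0], "claw": 2.0}, {"travel": [-0.12, 0, 0.05], "dr": [0, 0, 0], "claw": 2.0}, {"travel": [-0.12, 0, 0.05], "dr": [0, 0, 0], "claw": 4.0}, {"travel": [-0.12, 0, 0.05], "dr": [0, 0, 0], "claw": 5.0}, {"travel": [-0.12, 0, 0.05], "dr": [0, 0, 0], "claw": 5.0}, {"travel": [-0.12, 0, 0.05], "dr": [0, 0, 0], "claw": 5.0}])

```text
time_s: 16.82
tool_pos: [0.5374, 0.1823, 0.1075]
tool_rot: [-179.9, -0.2, 173.0]
force: [-0.5, 0.2, 0.8]
grip_width: 0.0472
```

Call:
send_rows(series=[{"travel": [0, 0, -1], "dr": [0, 0, 0], "claw": 5.0}, {"travel": [0, 0, -2.5], "dr": [0, 0, 0], "claw": 5.0}, {"travel": [0, 0, -5], "dr": [0, 0, 0], "claw": 5.0}, {"travel": [0, 0, -8], "dr": [0, 0, 0], "claw": 5.0}, {"travel": [0, 0, -11], "dr": [0, 0, 0], "claw": 5.0}, {"travel": [0, 0, -13], "dr": [0, 0, 0], "claw": 5.0}, {"travel": [0, 0, -13], "dr": [0, 0, 0], "claw": 5.0}, {"travel": [0, 0, -13], "dr": [0, 0, 0], "claw": 5.0}])

```text
time_s: 17.48
tool_pos: [0.5395, 0.1827, 0.2403]
tool_rot: [179.9, 0.1, 173.0]
force: [-0.6, 0.2, -0.9]
grip_width: 0.0501
```

```bash
python3 - <<'E'
import json,numpy as np
# cmd: .5471,.181 moved tool +x by 1.0-0.12 cm ; z .1083+.13
a=np.radians(173); d=.0088; x=.5471+d*np.cos(a); y=.181+d*np.sin(a); json.dump([x,y,.2383,173.],open('cmd.json','w')); print(x,y)
E
python3 go.py .5314 -.172 .24 173 .5314 -.172 .047 173; python3 -c "
from h import *
print(env.get_obs()['tool_pos'])"
```

```text
0.5383655938655564 0.1820724502219653
travel [-3.62, -35.23, -0.17] dr [0.0, 0.0, 0.0] -> [0.5314, -0.172, 0.24, 173.0]
travel [-0.0, 0.0, 19.3] dr [0.0, 0.0, 0.0] -> [0.5314, -0.172, 0.047, 173.0]
[0.53946162 0.18266868 0.24026894]
```

Call:
send_rows(series=[{"travel": [-0.2, -2, 0], "dr": [0, 0, 0], "claw": 5.0}, {"travel": [-0.6, -5.5, 0], "dr": [0, 0, 0], "claw": 5.0}, {"travel": [-1, -9.5, 0], "dr": [0, 0, 0], "claw": 5.0}, {"travel": [-1.4, -13.5, 0], "dr": [0, 0, 0], "claw": 5.0}, {"travel": [-1.8, -17.5, 0], "dr": [0, 0, 0], "claw": 5.0}, {"travel": [-2.2, -21.5, 0], "dr": [0, 0, 0], "claw": 5.0}, {"travel": [-2.6, -25.5, 0], "dr": [0, 0, 0], "claw": 5.0}, {"travel": [-3, -29.5, 0], "dr": [0, 0, 0], "claw": 5.0}, {"travel": [-3.4, -33, 0], "dr": [0, 0, 0], "claw": 5.0}, {"travel": [-3.62, -35.23, -0.17], "dr": [0, 0, 0], "claw": 5.0}, {"travel": [-3.62, -35.23, -0.17], "dr": [0, 0, 0], "claw": 5.0}, {"travel": [-3.62, -35.23, -0.17], "dr": [0, 0, 0], "claw": 5.0}])

```text
time_s: 18.48
tool_pos: [0.5308, -0.1729, 0.239]
tool_rot: [180.0, -0.1, 172.8]
force: [0.1, 0.2, -0.1]
grip_width: 0.05
```

Call:
send_rows(series=[{"travel": [0, 0, 0], "dr": [0, 0, 0], "claw": 5.0}, {"travel": [0, 0, 3], "dr": [0, 0, 0], "claw": 5.0}, {"travel": [0, 0, 6.5], "dr": [0, 0, 0], "claw": 5.0}, {"travel": [0, 0, 10], "dr": [0, 0, 0], "claw": 5.0}, {"travel": [0, 0, 12], "dr": [0, 0, 0], "claw": 5.0}, {"travel": [0, 0, 14], "dr": [0, 0, 0], "claw": 5.0}, {"travel": [0, 0, 16], "dr": [0, 0, 0], "claw": 5.0}, {"travel": [0, 0, 17.5], "dr": [0, 0, 0], "claw": 5.0}, {"travel": [0, 0, 18.6], "dr": [0, 0, 0], "claw": 5.0}, {"travel": [0, 0, 19.3], "dr": [0, 0, 0], "claw": 5.0}, {"travel": [0, 0, 19.3], "dr": [0, 0, 0], "claw": 5.0}])

```text
time_s: 19.4
tool_pos: [0.5313, -0.17, 0.0457]
tool_rot: [180.0, -0.2, 173.1]
force: [-0.6, -0.5, 0.2]
grip_width: 0.0501
```

Call:
send_rows(series=[{"travel": [0, 0, 0], "dr": [0, 0, 0], "claw": 3.0}, {"travel": [0, 0, 0], "dr": [0, 0, 0], "claw": 2.0}, {"travel": [0, 0, 0], "dr": [0, 0, 0], "claw": 2.0}, {"travel": [0, 0, 0], "dr": [0, 0, 0], "claw": 2.0}, {"travel": [0, 0, 0], "dr": [0, 0, 0], "claw": 2.0}, {"travel": [0, 0, 0], "dr": [0, 0, 0], "claw": 2.0}, {"travel": [0, 0, 0], "dr": [0, 0, 0], "claw": 2.0}], grip_force=25)

```text
time_s: 19.98
tool_pos: [0.5329, -0.1717, 0.0481]
tool_rot: [180.0, 0.1, 173.0]
force: [-0.4, 0.8, 4.0]
grip_width: 0.0317
```

Call:
send_rows(series=[{"travel": [0, 0, -1], "dr": [0, 0, 0], "claw": 2.0}, {"travel": [0, 0, -2.5], "dr": [0, 0, 0], "claw": 2.0}, {"travel": [0, 0, -4.5], "dr": [0, 0, 0], "claw": 2.0}, {"travel": [0, 0, -7], "dr": [0, 0, 0], "claw": 2.0}, {"travel": [0, 0, -10], "dr": [0, 0, 0], "claw": 2.0}, {"travel": [0, 0, -13], "dr": [0, 0, 0], "claw": 2.0}, {"travel": [0, 0, -16], "dr": [0, 0, 0], "claw": 2.0}, {"travel": [0, 0, -18.3], "dr": [0, 0, 0], "claw": 2.0}, {"travel": [0, 0, -20.3], "dr": [0, 0, 0], "claw": 2.0}, {"travel": [0, 0, -20.3], "dr": [0, 0, 0], "claw": 2.0}])

```text
time_s: 20.82
tool_pos: [0.5339, -0.1727, 0.2549]
tool_rot: [-180.0, 0.4, 173.0]
force: [0.4, 0.1, 0.7]
grip_width: 0.0315
```

```bash
echo '[0.5314,-0.172,0.25,173]'>cmd.json; python3 go.py .5554 .1806 .25 173 .5554 .1806 .185 173
```

```text
travel [1.92, 35.29, 0.0] dr [0.0, 0.0, 0.0] -> [0.5554, 0.1806, 0.25, 173.0]
travel [-0.0, -0.0, 6.5] dr [0.0, 0.0, 0.0] -> [0.5554, 0.1806, 0.185, 173.0]
```

Call:
send_rows(series=[{"travel": [0.1, 2, 0], "dr": [0, 0, 0], "claw": 2.0}, {"travel": [0.3, 5.5, 0], "dr": [0, 0, 0], "claw": 2.0}, {"travel": [0.5, 9, 0], "dr": [0, 0, 0], "claw": 2.0}, {"travel": [0.7, 12.5, 0], "dr": [0, 0, 0], "claw": 2.0}, {"travel": [0.9, 16.5, 0], "dr": [0, 0, 0], "claw": 2.0}, {"travel": [1.1, 20.5, 0], "dr": [0, 0, 0], "claw": 2.0}, {"travel": [1.3, 24.5, 0], "dr": [0, 0, 0], "claw": 2.0}, {"travel": [1.5, 28.5, 0], "dr": [0, 0, 0], "claw": 2.0}, {"travel": [1.7, 31.5, 0], "dr": [0, 0, 0], "claw": 2.0}, {"travel": [1.8, 34, 0], "dr": [0, 0, 0], "claw": 2.0}, {"travel": [1.92, 35.29, 0], "dr": [0, 0, 0], "claw": 2.0}, {"travel": [1.92, 35.29, 0], "dr": [0, 0, 0], "claw": 2.0}])

```text
time_s: 21.82
tool_pos: [0.5546, 0.1845, 0.2488]
tool_rot: [-180.0, -0.1, 173.3]
force: [0.0, 0.2, 0.1]
grip_width: 0.0315
```

Call:
send_rows(series=[{"travel": [0, 0, 0], "dr": [0, 0, 0], "claw": 2.0}, {"travel": [0, 0, 0], "dr": [0, 0, 0], "claw": 2.0}, {"travel": [0, 0, 1.5], "dr": [0, 0, 0], "claw": 2.0}, {"travel": [0, 0, 3], "dr": [0, 0, 0], "claw": 2.0}, {"travel": [0, 0, 3.5], "dr": [0, 0, 0], "claw": 2.0}, {"travel": [0, 0, 3.5], "dr": [0, 0, 0], "claw": 2.0}, {"travel": [0, 0, 3.5], "dr": [0, 0, 0], "claw": 2.0}])

```text
time_s: 22.4
tool_pos: [0.5561, 0.1795, 0.2157]
tool_rot: [-180.0, 0.0, 172.9]
force: [0.4, -0.2, 0.1]
grip_width: 0.0314
```

```bash
python3 - <<'E'
from mk import *
o=env.get_obs(); p=o['tool_pos']; print(p,o['force'],o['grip_width'])
r=R.from_euler('z',-7,degrees=True)
pts=[(p+r.apply([-.0055+a,b,-.037]),(0,0,255)) for a in(-.005,.005) for b in(-.016,.016)]
shot('pics/place2.png',285,130,65,60,12,pts=pts)
E
```

```text
[0.55613147 0.17953984 0.21573089] [ 0.36552087 -0.22253438  0.13413691] 0.031389357604020444
```

View pics/place2.png

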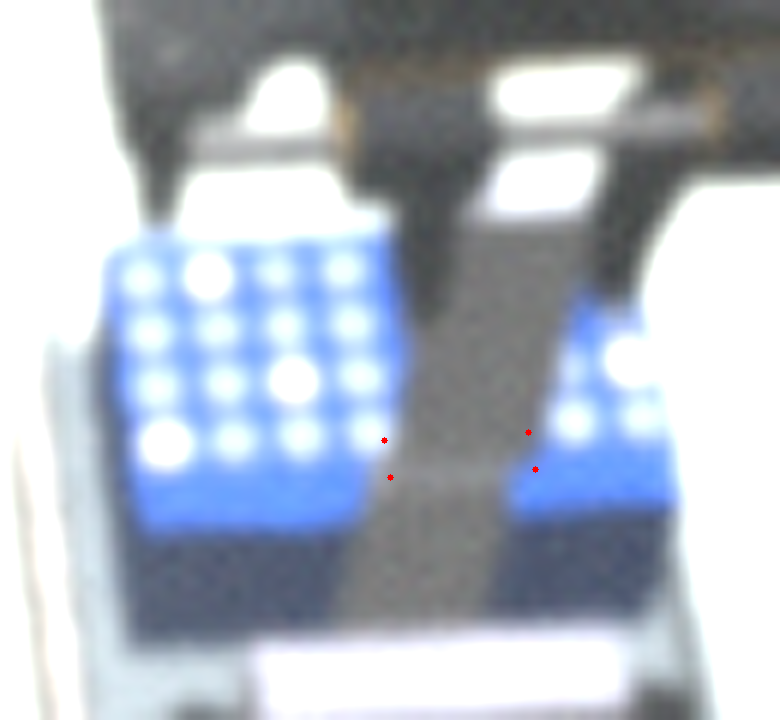

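Spacer 1 stands in the gap below (px ~(313..327,175)), and spacer 2 is held above it, further towards the stop and aligned in y. Descending.

Call:
send_rows(series=[{"travel": [0, 0, 1.2], "dr": [0, 0, 0], "claw": 2.0}, {"travel": [0, 0, 2.4], "dr": [0, 0, 0], "claw": 2.0}, {"travel": [0, 0, 3.6], "dr": [0, 0, 0], "claw": 2.0}, {"travel": [0, 0, 4.4], "dr": [0, 0, 0], "claw": 2.0}, {"travel": [0, 0, 5.2], "dr": [0, 0, 0], "claw": 2.0}, {"travel": [0, 0, 5.5], "dr": [0, 0, 0], "claw": 2.0}, {"travel": [0, 0, 5.5], "dr": [0, 0, 0], "claw": 2.0}])

```text
time_s: 23.18
tool_pos: [0.5552, 0.1808, 0.159]
tool_rot: [-179.9, -0.1, 173.0]
force: [-0.4, 0.1, -1.0]
grip_width: 0.0315
```

Call:
send_rows(series=[{"travel": [0, 0, 0.7], "dr": [0, 0, 0], "claw": 2.0}, {"travel": [0, 0, 1.4], "dr": [0, 0, 0], "claw": 2.0}, {"travel": [0, 0, 2.1], "dr": [0, 0, 0], "claw": 2.0}, {"travel": [0, 0, 2.8], "dr": [0, 0, 0], "claw": 2.0}, {"travel": [0, 0, 3.5], "dr": [0, 0, 0], "claw": 2.0}, {"travel": [0, 0, 3.5], "dr": [0, 0, 0], "claw": 2.0}])

```text
time_s: 23.68
tool_pos: [0.5549, 0.1807, 0.1234]
tool_rot: [-179.9, -0.1, 173.0]
force: [-0.5, 0.2, -1.3]
grip_width: 0.0313
```

Call:
send_rows(series=[{"travel": [0, 0, 0.4], "dr": [0, 0, 0], "claw": 2.0}, {"travel": [0, 0, 0.8], "dr": [0, 0, 0], "claw": 2.0}, {"travel": [0, 0, 1.2], "dr": [0, 0, 0], "claw": 2.0}, {"travel": [0, 0, 1.5], "dr": [0, 0, 0], "claw": 2.0}, {"travel": [0, 0, 1.6], "dr": [0, 0, 0], "claw": 2.0}, {"travel": [0, 0, 1.65], "dr": [0, 0, 0], "claw": 2.0}, {"travel": [0, 0, 1.65], "dr": [0, 0, 0], "claw": 2.0}])

```text
time_s: 24.27
tool_pos: [0.5568, 0.181, 0.1101]
tool_rot: [179.9, 0.1, 173.0]
force: [-0.6, -0.6, 5.1]
grip_width: 0.0313
```

Call:
send_rows(series=[{"travel": [0, 0, -0.08], "dr": [0, 0, 0], "claw": 2.0}, {"travel": [0.1, 0, -0.08], "dr": [0, 0, 0], "claw": 2.0}, {"travel": [0.2, 0, -0.08], "dr": [0, 0, 0], "claw": 2.0}, {"travel": [0.3, 0, -0.08], "dr": [0, 0, 0], "claw": 2.0}, {"travel": [0.4, 0, -0.08], "dr": [0, 0, 0], "claw": 2.0}, {"travel": [0.5, 0, -0.08], "dr": [0, 0, 0], "claw": 2.0}, {"travel": [0.5, 0, -0.08], "dr": [0, 0, 0], "claw": 2.0}])

```text
time_s: 24.85
tool_pos: [0.5515, 0.1817, 0.1102]
tool_rot: [180.0, 0.1, 173.0]
force: [2.1, -1.1, 4.0]
grip_width: 0.0315
```

Call:
send_rows(series=[{"travel": [0.1, 0, 0], "dr": [0, 0, 0], "claw": 2.0}, {"travel": [0.15, 0, 0], "dr": [0, 0, 0], "claw": 2.0}, {"travel": [0.15, 0, 0], "dr": [0, 0, 0], "claw": 2.0}, {"travel": [0.15, 0, 0], "dr": [0, 0, 0], "claw": 2.0}])

```text
time_s: 25.18
tool_pos: [0.5508, 0.1818, 0.1101]
tool_rot: [180.0, 0.2, 173.0]
force: [5.3, -0.3, 4.1]
grip_width: 0.0314
```

Call:
send_rows(series=[{"travel": [0.1, 0, 0], "dr": [0, 0, 0], "claw": 2.0}, {"travel": [0.15, 0, 0], "dr": [0, 0, 0], "claw": 2.0}, {"travel": [0.15, 0, 0], "dr": [0, 0, 0], "claw": 2.0}, {"travel": [0.15, 0, 0], "dr": [0, 0, 0], "claw": 2.0}])

```text
time_s: 25.52
tool_pos: [0.5508, 0.1817, 0.1102]
tool_rot: [179.9, 0.3, 173.0]
force: [8.3, -0.7, 0.3]
grip_width: 0.0316
```

Spacer 2 is firm against spacer 1. Ease off, release, retreat.

Call:
send_rows(series=[{"travel": [-0.15, 0, 0.05], "dr": [0, 0, 0], "claw": 2.0}, {"travel": [-0.15, 0, 0.05], "dr": [0, 0, 0], "claw": 2.0}, {"travel": [-0.15, 0, 0.05], "dr": [0, 0, 0], "claw": 4.0}, {"travel": [-0.15, 0, 0.05], "dr": [0, 0, 0], "claw": 5.0}, {"travel": [-0.15, 0, 0.05], "dr": [0, 0, 0], "claw": 5.0}, {"travel": [-0.15, 0, 0.05], "dr": [0, 0, 0], "claw": 5.0}])

```text
time_s: 26.02
tool_pos: [0.5479, 0.1818, 0.1079]
tool_rot: [-179.9, -0.2, 173.1]
force: [0.0, -0.4, 0.4]
grip_width: 0.0475
```

Call:
send_rows(series=[{"travel": [0, 0, -1], "dr": [0, 0, 0], "claw": 5.0}, {"travel": [0, 0, -2.5], "dr": [0, 0, 0], "claw": 5.0}, {"travel": [0, 0, -5], "dr": [0, 0, 0], "claw": 5.0}, {"travel": [0, 0, -8], "dr": [0, 0, 0], "claw": 6.0}, {"travel": [0, 0, -11], "dr": [0, 0, 0], "claw": 6.4}, {"travel": [0, 0, -13], "dr": [0, 0, 0], "claw": 6.4}, {"travel": [0, 0, -13], "dr": [0, 0, 0], "claw": 6.4}, {"travel": [0, 0, -13], "dr": [0, 0, 0], "claw": 6.4}])

```text
time_s: 26.68
tool_pos: [0.55, 0.182, 0.2408]
tool_rot: [179.9, 0.1, 173.0]
force: [-0.0, -0.0, -0.3]
grip_width: 0.0633
```

```bash
python3 - <<'E'
import json,numpy as np
a=np.radians(173); d=.0080-.0015; x=.5554+d*np.cos(a); y=.1806+d*np.sin(a); json.dump([x,y,.2388,173.],open('cmd.json','w')); print(x,y)
from h import *
print(env.get_obs()['tool_pos'])
E
python3 go.py .5989 -.180 .24 173 .5989 -.180 .060 173
```

```text
0.5489484500143315 0.18139215073213347
[0.54995604 0.18203051 0.24077996]
travel [-9.36, -35.26, -0.12] dr [0.0, 0.0, 0.0] -> [0.5989, -0.18, 0.24, 173.0]
travel [-0.0, -0.0, 18.0] dr [0.0, 0.0, 0.0] -> [0.5989, -0.18, 0.06, 173.0]
```

Call:
send_rows(series=[{"travel": [-0.5, -2, 0], "dr": [0, 0, 0], "claw": 6.4}, {"travel": [-1.5, -5.5, 0], "dr": [0, 0, 0], "claw": 6.4}, {"travel": [-2.5, -9.5, 0], "dr": [0, 0, 0], "claw": 6.4}, {"travel": [-3.6, -13.5, 0], "dr": [0, 0, 0], "claw": 6.4}, {"travel": [-4.7, -17.5, 0], "dr": [0, 0, 0], "claw": 6.4}, {"travel": [-5.8, -21.5, 0], "dr": [0, 0, 0], "claw": 6.4}, {"travel": [-6.8, -25.5, 0], "dr": [0, 0, 0], "claw": 6.4}, {"travel": [-7.9, -29.5, 0], "dr": [0, 0, 0], "claw": 6.4}, {"travel": [-8.8, -33, 0], "dr": [0, 0, 0], "claw": 6.4}, {"travel": [-9.36, -35.26, -0.12], "dr": [0, 0, 0], "claw": 6.4}, {"travel": [-9.36, -35.26, -0.12], "dr": [0, 0, 0], "claw": 6.4}, {"travel": [-9.36, -35.26, -0.12], "dr": [0, 0, 0], "claw": 6.4}])

```text
time_s: 27.68
tool_pos: [0.5982, -0.1813, 0.2387]
tool_rot: [-180.0, -0.2, 172.8]
force: [-0.1, -0.1, -0.4]
grip_width: 0.0641
```

Call:
send_rows(series=[{"travel": [0, 0, 0], "dr": [0, 0, 0], "claw": 6.4}, {"travel": [0, 0, 3], "dr": [0, 0, 0], "claw": 6.4}, {"travel": [0, 0, 6.5], "dr": [0, 0, 0], "claw": 6.4}, {"travel": [0, 0, 10], "dr": [0, 0, 0], "claw": 6.4}, {"travel": [0, 0, 12], "dr": [0, 0, 0], "claw": 6.4}, {"travel": [0, 0, 14], "dr": [0, 0, 0], "claw": 6.4}, {"travel": [0, 0, 15.5], "dr": [0, 0, 0], "claw": 6.4}, {"travel": [0, 0, 17], "dr": [0, 0, 0], "claw": 6.4}, {"travel": [0, 0, 18], "dr": [0, 0, 0], "claw": 6.4}, {"travel": [0, 0, 19], "dr": [0, 0, 0], "claw": 6.4}, {"travel": [0, 0, 19], "dr": [0, 0, 0], "claw": 6.4}])

```text
time_s: 28.6
tool_pos: [0.5983, -0.1775, 0.0481]
tool_rot: [179.9, -0.2, 173.1]
force: [-0.5, -0.2, -0.5]
grip_width: 0.0638
```

Call:
send_rows(series=[{"travel": [0, 0, 0.3], "dr": [0, 0, 0], "claw": 6.4}, {"travel": [0, 0, 0.6], "dr": [0, 0, 0], "claw": 6.4}, {"travel": [0, 0, 1.0], "dr": [0, 0, 0], "claw": 6.4}, {"travel": [0, 0, 1.0], "dr": [0, 0, 0], "claw": 6.4}])

```text
time_s: 28.93
tool_pos: [0.5995, -0.1795, 0.04]
tool_rot: [180.0, -0.0, 173.0]
force: [-0.9, -0.2, 0.5]
grip_width: 0.0637
```

Call:
send_rows(series=[{"travel": [0, 0, 0], "dr": [0, 0, 0], "claw": 4.5}, {"travel": [0, 0, 0], "dr": [0, 0, 0], "claw": 3.0}, {"travel": [0, 0, 0], "dr": [0, 0, 0], "claw": 3.0}, {"travel": [0, 0, 0], "dr": [0, 0, 0], "claw": 3.0}, {"travel": [0, 0, 0], "dr": [0, 0, 0], "claw": 3.0}, {"travel": [0, 0, 0], "dr": [0, 0, 0], "claw": 3.0}, {"travel": [0, 0, 0], "dr": [0, 0, 0], "claw": 3.0}], grip_force=25)

```text
time_s: 29.52
tool_pos: [0.5997, -0.1796, 0.0405]
tool_rot: [180.0, 0.0, 173.0]
force: [0.1, 0.1, 1.3]
grip_width: 0.042
```

Call:
send_rows(series=[{"travel": [0, 0, -1], "dr": [0, 0, 0], "claw": 3.0}, {"travel": [0, 0, -2.5], "dr": [0, 0, 0], "claw": 3.0}, {"travel": [0, 0, -4.5], "dr": [0, 0, 0], "claw": 3.0}, {"travel": [0, 0, -7], "dr": [0, 0, 0], "claw": 3.0}, {"travel": [0, 0, -10], "dr": [0, 0, 0], "claw": 3.0}, {"travel": [0, 0, -13], "dr": [0, 0, 0], "claw": 3.0}, {"travel": [0, 0, -16], "dr": [0, 0, 0], "claw": 3.0}, {"travel": [0, 0, -18.5], "dr": [0, 0, 0], "claw": 3.0}, {"travel": [0, 0, -20.3], "dr": [0, 0, 0], "claw": 3.0}, {"travel": [0, 0, -21], "dr": [0, 0, 0], "claw": 3.0}, {"travel": [0, 0, -21], "dr": [0, 0, 0], "claw": 3.0}])

```text
time_s: 30.43
tool_pos: [0.6004, -0.1801, 0.2525]
tool_rot: [-180.0, 0.2, 173.0]
force: [0.7, -0.5, -1.0]
grip_width: 0.0419
```

```bash
echo '[0.5989,-0.18,0.25,173]'>cmd.json; python3 go.py .5647 .180 .25 173 .5647 .18 .185 173
```

```text
travel [7.78, 35.31, 0.0] dr [0.0, 0.0, 0.0] -> [0.5647, 0.1799, 0.25, 173.0]
travel [0.0, 0.0, 6.5] dr [0.0, 0.0, 0.0] -> [0.5647, 0.1799, 0.185, 173.0]
```

Call:
send_rows(series=[{"travel": [0.4, 2, 0], "dr": [0, 0, 0], "claw": 3.0}, {"travel": [1.2, 5.5, 0], "dr": [0, 0, 0], "claw": 3.0}, {"travel": [2, 9, 0], "dr": [0, 0, 0], "claw": 3.0}, {"travel": [2.8, 12.5, 0], "dr": [0, 0, 0], "claw": 3.0}, {"travel": [3.6, 16.5, 0], "dr": [0, 0, 0], "claw": 3.0}, {"travel": [4.5, 20.5, 0], "dr": [0, 0, 0], "claw": 3.0}, {"travel": [5.4, 24.5, 0], "dr": [0, 0, 0], "claw": 3.0}, {"travel": [6.2, 28.5, 0], "dr": [0, 0, 0], "claw": 3.0}, {"travel": [6.9, 31.5, 0], "dr": [0, 0, 0], "claw": 3.0}, {"travel": [7.5, 34, 0], "dr": [0, 0, 0], "claw": 3.0}, {"travel": [7.78, 35.31, 0], "dr": [0, 0, 0], "claw": 3.0}, {"travel": [7.78, 35.31, 0], "dr": [0, 0, 0], "claw": 3.0}])

```text
time_s: 31.43
tool_pos: [0.5634, 0.1845, 0.2483]
tool_rot: [-180.0, -0.2, 173.4]
force: [0.7, 0.0, -0.8]
grip_width: 0.0421
```

Call:
send_rows(series=[{"travel": [0, 0, 0], "dr": [0, 0, 0], "claw": 3.0}, {"travel": [0, 0, 2], "dr": [0, 0, 0], "claw": 3.0}, {"travel": [0, 0, 4], "dr": [0, 0, 0], "claw": 3.0}, {"travel": [0, 0, 6], "dr": [0, 0, 0], "claw": 3.0}, {"travel": [0, 0, 7.5], "dr": [0, 0, 0], "claw": 3.0}, {"travel": [0, 0, 8], "dr": [0, 0, 0], "claw": 3.0}, {"travel": [0, 0, 8], "dr": [0, 0, 0], "claw": 3.0}, {"travel": [0, 0, 8], "dr": [0, 0, 0], "claw": 3.0}])

```text
time_s: 32.1
tool_pos: [0.5657, 0.1783, 0.1708]
tool_rot: [-180.0, 0.0, 172.9]
force: [1.7, -0.6, -0.7]
grip_width: 0.0416
```

```bash
python3 - <<'E'
from mk import *
o=env.get_obs(); p=o['tool_pos']; print(p,o['force'],o['grip_width'],o['tool_rot'])
r=R.from_euler('z',-7,degrees=True)
pts=[(p+r.apply([-.012+a,b,-.036]),(0,0,255)) for a in(0,.003) for b in(-.015,.015)]
k=np.array([.5307,.183,0])
pts+=[(k+r.apply([.031,y,.122]),(0,255,0)) for y in(-.042,.042)]
shot('pics/place3.png',290,135,60,55,13,pts=pts)
E
```

```text
[0.56571262 0.17831398 0.17076925] [ 1.67740093 -0.6400949  -0.66118645] 0.041596737777903695 [-1.79969453e+02  1.85364206e-02  1.72870098e+02]
```

View pics/place3.png

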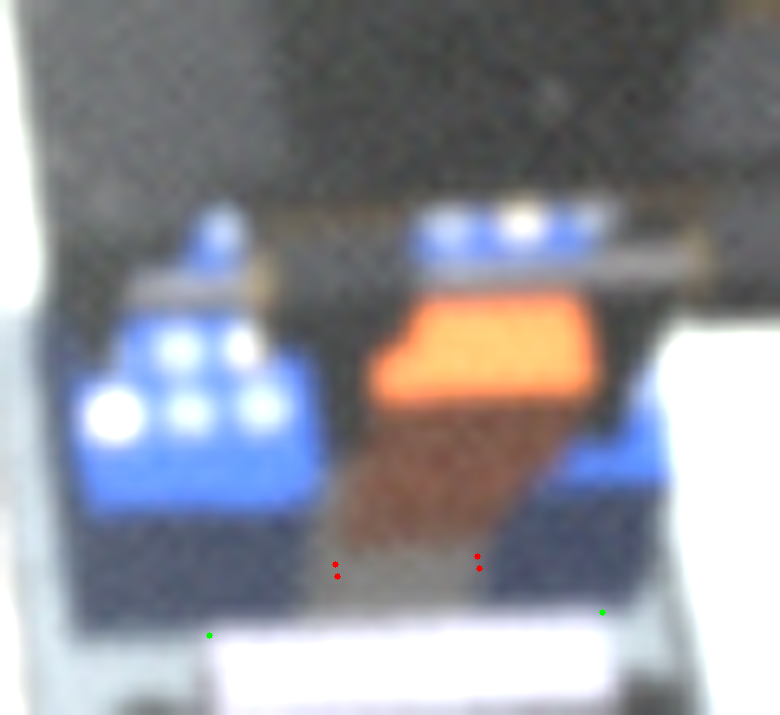

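Wedge held upright and aligned; its foot hangs at px ~(316..327,178), over the remaining space and in front of the spacers. A slight +x force hints at grazing the spacer. I'll shift 1.5 mm towards the stop, lower the foot just under the stop's edge, then press onto the spacer.

Call:
send_rows(series=[{"travel": [-0.15, 0, 0], "dr": [0, 0, 0], "claw": 3.0}, {"travel": [-0.15, 0, 0.5], "dr": [0, 0, 0], "claw": 3.0}, {"travel": [-0.15, 0, 1.0], "dr": [0, 0, 0], "claw": 3.0}, {"travel": [-0.15, 0, 1.5], "dr": [0, 0, 0], "claw": 3.0}, {"travel": [-0.15, 0, 1.8], "dr": [0, 0, 0], "claw": 3.0}, {"travel": [-0.15, 0, 1.8], "dr": [0, 0, 0], "claw": 3.0}])

```text
time_s: 32.8
tool_pos: [0.5676, 0.18, 0.1518]
tool_rot: [180.0, 0.1, 173.0]
force: [3.8, -0.1, -2.2]
grip_width: 0.0417
```

Call:
send_rows(series=[{"travel": [0, 0, 0], "dr": [0, 0, 0], "claw": 3.0}, {"travel": [0, 0, 0], "dr": [0, 0, 0], "claw": 3.0}])

```text
time_s: 32.97
tool_pos: [0.567, 0.1801, 0.152]
tool_rot: [-180.0, 0.0, 173.0]
force: [2.2, -0.2, -2.3]
grip_width: 0.0417
```

Call:
send_rows(series=[{"travel": [-0.1, 0, 0], "dr": [0, 0, 0], "claw": 3.0}, {"travel": [-0.1, 0, 0], "dr": [0, 0, 0], "claw": 3.0}, {"travel": [-0.1, 0, 0], "dr": [0, 0, 0], "claw": 3.0}, {"travel": [-0.1, 0, 0], "dr": [0, 0, 0], "claw": 3.0}])

```text
time_s: 33.3
tool_pos: [0.5673, 0.18, 0.1521]
tool_rot: [-180.0, -0.0, 173.0]
force: [3.0, -0.0, -2.1]
grip_width: 0.042
```

Call:
send_rows(series=[{"travel": [-0.1, 0, 0], "dr": [0, 0, 0], "claw": 3.0}, {"travel": [-0.1, 0, 0], "dr": [0, 0, 0], "claw": 3.0}, {"travel": [-0.1, 0, 0], "dr": [0, 0, 0], "claw": 3.0}, {"travel": [-0.1, 0, 0], "dr": [0, 0, 0], "claw": 3.0}])

```text
time_s: 33.63
tool_pos: [0.5681, 0.1801, 0.1521]
tool_rot: [-180.0, -0.1, 173.0]
force: [-0.2, 1.0, 0.7]
grip_width: 0.0419
```

```bash
python3 - <<'E'
from h import *
p=np.array([.5657,.1783,.1708]); r=R.from_euler('z',-7,degrees=True)
f=lambda u:[(u[0]-290+.5)*13,(u[1]-135+.5)*13]
for nm,a,z in(('headtop back',0,88),('headtop front',20,88),('head low front',20,52),('foot flat',0,0),('foot slant',3,0)):
    for off in(-12,-17): print(nm,off,[np.round(f(pix('scene',p+r.apply([(a+off)/1e3,b,(z-36)/1e3]))[0])).tolist() for b in(-.015,.015)])
print('spacer2 top front edge', [np.round(f(pix('scene',np.array([.5305,.1838,0])+r.apply([.020,b,.164]))[0])).tolist() for b in(-.0125,.0125)])
print('stop edge',[np.round(f(pix('scene',np.array([.5305,.1838,0])+r.apply([.031,b,.122]))[0])).tolist() for b in(-.042,.042)])
print(env.get_obs()['tool_pos'],env.get_obs()['force'])
E
```

```text
headtop back -12 [[390.0, 316.0], [542.0, 307.0]]
headtop back -17 [[386.0, 295.0], [538.0, 286.0]]
headtop front -12 [[405.0, 399.0], [559.0, 390.0]]
headtop front -17 [[401.0, 378.0], [554.0, 369.0]]
head low front -12 [[381.0, 504.0], [530.0, 495.0]]
head low front -17 [[377.0, 483.0], [526.0, 474.0]]
foot flat -12 [[336.0, 565.0], [477.0, 556.0]]
foot flat -17 [[332.0, 545.0], [473.0, 537.0]]
foot slant -12 [[338.0, 577.0], [479.0, 568.0]]
foot slant -17 [[334.0, 557.0], [476.0, 549.0]]
spacer2 top front edge [[368.0, 471.0], [488.0, 464.0]]
stop edge [[212.0, 634.0], [606.0, 611.0]]
[0.56806263 0.18010667 0.1521335 ] [-0.17368562  1.04492912  0.70253061]
```

Contact came ~5 mm earlier than the geometry says, so the wedge may be tilted in the grip with its foot towards the rack. I'll raise it clear of the spacers and measure the tilt.

Call:
send_rows(series=[{"travel": [0, 0, -1.5], "dr": [0, 0, 0], "claw": 3.0}, {"travel": [0, 0, -3.5], "dr": [0, 0, 0], "claw": 3.0}, {"travel": [0, 0, -5.5], "dr": [0, 0, 0], "claw": 3.0}, {"travel": [0, 0, -7], "dr": [0, 0, 0], "claw": 3.0}, {"travel": [0, 0, -7.3], "dr": [0, 0, 0], "claw": 3.0}, {"travel": [0, 0, -7.3], "dr": [0, 0, 0], "claw": 3.0}, {"travel": [0, 0, -7.3], "dr": [0, 0, 0], "claw": 3.0}])

```text
time_s: 34.22
tool_pos: [0.5681, 0.1799, 0.2244]
tool_rot: [-180.0, -0.1, 173.0]
force: [-0.9, 0.6, -1.9]
grip_width: 0.0419
```

```bash
python3 - <<'E'
from mk import *
o=env.get_obs(); p=o['tool_pos']; print(p,o['force'],o['grip_width'],o['tool_rot'])
r=R.from_euler('z',-7,degrees=True)
P=lambda a,b,z:p+r.apply([(a-12)/1e3,b/1e3,(z-36)/1e3])
pts=[(P(a,b,0),(0,0,255)) for a in(0,3) for b in(-15,15)]+[(P(a,b,88),(0,255,0)) for a in(0,20) for b in(-18,18)]+[(P(20,b,52),(255,0,255)) for b in(-21,21)]
k=np.array([.5305,.1838,0])
pts+=[(k+r.apply([x,y,.164]),(0,255,255)) for x in(0,10,20) for y in(-.0125,.0125)]
shot('pics/tilt.png',295,115,60,50,13,pts=pts)
E
```

```text
[0.56809029 0.17988346 0.22437355] [-0.85748381  0.55968002 -1.94331038] 0.041901919965619316 [-1.79976747e+02 -6.68348569e-02  1.73036047e+02]
```

View pics/tilt.png

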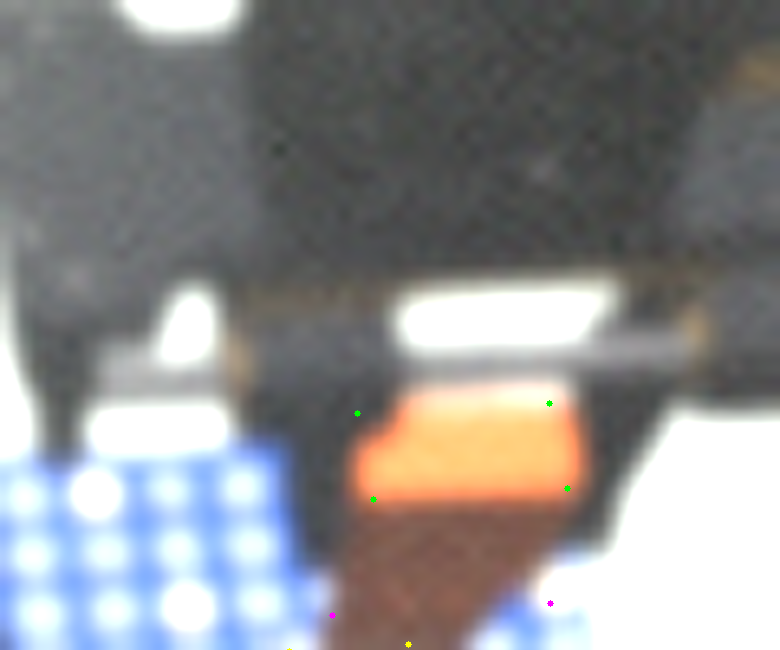

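```bash
python3 - <<'E'
from mk import *
o=env.get_obs(); p=o['tool_pos']; print(p)
f=grab('scene',6); d=f[:,:,2]-f[:,:,0]
for c in range(317,342,2):
    col=d[140:190,c]; print(c,np.round(col[::2]).astype(int).tolist())
r=R.from_euler('z',-7,degrees=True)
for t in(0,-3,-6):
    q=R.from_euler('y',-t,degrees=True) # rotate about pad axis 60 above foot, x=12
    P=lambda a,b,z:p+r.apply(q.apply([(a-12)/1e3,b/1e3,(z-65)/1e3])+[0,0,.029])
    print(t,'foot',pix('scene',P(0,0,0))[0].round(1),pix('scene',P(3,0,0))[0].round(1),'top',pix('scene',P(0,0,88))[0].round(1),pix('scene',P(20,0,88))[0].round(1),'headlow',pix('scene',P(20,0,52))[0].round(1))
E
```

```text
[0.56794998 0.17976917 0.22400511]
317 [-2, -2, -2, -1, -6, -22, -25, -35, -39, -53, -58, -50, -26, -7, -2, 0, 0, 0, 0, 0, 0, -4, -9, -10, -9]
319 [-2, -3, -2, -1, -2, -2, -1, -3, -5, -15, -28, -25, -8, -1, -8, -3, 0, 0, 0, 0, 0, -4, -9, -10, -10]
321 [-1, -3, -2, -2, 2, 13, 14, 6, 6, 10, 11, 15, 14, 0, -8, -4, 0, 0, 0, 0, 0, -4, -9, -10, -10]
323 [-2, -2, -3, 0, 34, 79, 70, 27, 18, 19, 18, 17, 15, -2, -8, -3, 0, 0, 0, 0, 0, -5, -10, -9, -9]
325 [0, -2, 3, 34, 74, 99, 83, 29, 20, 19, 22, 20, 15, -2, -9, -3, 0, 0, -1, -1, -2, -7, -10, -10, -9]
327 [0, -1, 11, 64, 102, 103, 81, 26, 20, 19, 21, 20, 16, -4, -30, -30, -16, -6, -7, -8, -10, -10, -10, -10, -9]
329 [0, 0, 11, 65, 104, 104, 81, 25, 19, 20, 23, 19, 12, -31, -70, -74, -50, -15, -14, -12, -14, -12, -10, -11, -9]
331 [0, 0, 13, 71, 104, 102, 79, 22, 20, 20, 20, 10, -6, -35, -72, -74, -47, -15, -14, -13, -13, -11, -10, -10, -8]
333 [1, 0, 12, 71, 104, 104, 78, 25, 20, 20, 9, -34, -32, -38, -70, -73, -43, -14, -12, -14, -12, -12, -10, -10, -8]
335 [0, -1, 14, 74, 104, 102, 76, 24, 18, 17, -4, -54, -58, -62, -75, -72, -36, -13, -13, -14, -14, -11, -10, -10, -7]
337 [0, -1, 11, 67, 100, 100, 72, 21, 11, 0, 6, -25, -36, -44, -74, -72, -34, -14, -13, -13, -14, -12, -10, -8, -5]
339 [0, 0, 2, 24, 50, 58, 39, 8, -6, -20, -16, -35, -34, -45, -72, -72, -35, -14, -12, -11, -11, -10, -10, -7, -1]
341 [0, -1, -1, -1, 2, 3, 1, 0, 0, -1, -2, -5, -13, -20, -34, -43, -19, -8, -8, -7, -7, -7, -8, -6, -2]
0 foot [324.2 167. ] [324.4 167.9] top [329.3 146. ] [330.6 152.6] headlow [328.4 161.4]
-3 foot [324.1 165.8] [324.2 166.7] top [329.4 146.2] [330.7 153.1] headlow [328.3 161.3]
-6 foot [323.9 164.5] [324.1 165.5] top [329.5 146.5] [330.7 153.6] headlow [328.2 161.1]
```

The head matches, but the foot row (165.1 against a predicted 167.9) and the early contact both imply the wedge is tilted about 5° in the pads, foot towards the rack. I'll correct it with a −5° turn about tool y, then lower again.

Call:
send_rows(series=[{"travel": [0.17, 0, 0], "dr": [0, -2.5, 0], "claw": 3.0}, {"travel": [0.17, 0, 0], "dr": [0, -5, 0], "claw": 3.0}, {"travel": [0.17, 0, 0], "dr": [0, -5, 0], "claw": 3.0}, {"travel": [0.17, 0, 1.5], "dr": [0, -5, 0], "claw": 3.0}, {"travel": [0.17, 0, 3], "dr": [0, -5, 0], "claw": 3.0}, {"travel": [0.17, 0, 4.5], "dr": [0, -5, 0], "claw": 3.0}, {"travel": [0.17, 0, 5.3], "dr": [0, -5, 0], "claw": 3.0}, {"travel": [0.17, 0, 5.3], "dr": [0, -5, 0], "claw": 3.0}, {"travel": [0.17, 0, 5.3], "dr": [0, -5, 0], "claw": 3.0}])

```text
time_s: 35.47
tool_pos: [0.5671, 0.1799, 0.1723]
tool_rot: [-180.0, 5.0, 173.0]
force: [-0.5, -0.1, -0.2]
grip_width: 0.0417
```

Call:
send_rows(series=[{"travel": [0.05, 0, 0.6], "dr": [0, 0, 0], "claw": 3.0}, {"travel": [0.1, 0, 1.2], "dr": [0, 0, 0], "claw": 3.0}, {"travel": [0.16, 0, 1.8], "dr": [0, 0, 0], "claw": 3.0}, {"travel": [0.19, 0, 2.2], "dr": [0, 0, 0], "claw": 3.0}, {"travel": [0.19, 0, 2.2], "dr": [0, 0, 0], "claw": 3.0}, {"travel": [0.19, 0, 2.2], "dr": [0, 0, 0], "claw": 3.0}])

```text
time_s: 35.97
tool_pos: [0.5668, 0.1801, 0.1499]
tool_rot: [-180.0, 5.0, 173.0]
force: [-0.4, 0.6, 0.4]
grip_width: 0.0416
```

Free at foot 8 mm below the stop's edge. Now press towards the spacer by feel.

Call:
send_rows(series=[{"travel": [0.07, 0, 0], "dr": [0, 0, 0], "claw": 3.0}, {"travel": [0.14, 0, 0], "dr": [0, 0, 0], "claw": 3.0}, {"travel": [0.2, 0, 0], "dr": [0, 0, 0], "claw": 3.0}, {"travel": [0.2, 0, 0], "dr": [0, 0, 0], "claw": 3.0}, {"travel": [0.2, 0, 0], "dr": [0, 0, 0], "claw": 3.0}])

```text
time_s: 36.38
tool_pos: [0.5651, 0.1805, 0.1503]
tool_rot: [180.0, 5.0, 173.0]
force: [0.1, 0.7, -1.2]
grip_width: 0.0417
```

Call:
send_rows(series=[{"travel": [0.06, 0, 0], "dr": [0, 0, 0], "claw": 3.0}, {"travel": [0.12, 0, 0], "dr": [0, 0, 0], "claw": 3.0}, {"travel": [0.12, 0, 0], "dr": [0, 0, 0], "claw": 3.0}, {"travel": [0.12, 0, 0], "dr": [0, 0, 0], "claw": 3.0}])

```text
time_s: 36.72
tool_pos: [0.5646, 0.1805, 0.1503]
tool_rot: [180.0, 5.1, 173.0]
force: [3.0, -0.8, -0.8]
grip_width: 0.0417
```

Contact at x=0.5646, close to the predicted 0.5639. Now down.

Call:
send_rows(series=[{"travel": [0.03, 0, 0.3], "dr": [0, 0, 0], "claw": 3.0}, {"travel": [0.05, 0, 0.6], "dr": [0, 0, 0], "claw": 3.0}, {"travel": [0.08, 0, 0.9], "dr": [0, 0, 0], "claw": 3.0}, {"travel": [0.09, 0, 1.0], "dr": [0, 0, 0], "claw": 3.0}, {"travel": [0.09, 0, 1.0], "dr": [0, 0, 0], "claw": 3.0}])

```text
time_s: 37.13
tool_pos: [0.5643, 0.1804, 0.1399]
tool_rot: [180.0, 5.1, 173.0]
force: [4.1, -1.0, 1.1]
grip_width: 0.042
```

Call:
send_rows(series=[{"travel": [0.02, 0, 0.2], "dr": [0, 0, 0], "claw": 3.0}, {"travel": [0.03, 0, 0.4], "dr": [0, 0, 0], "claw": 3.0}, {"travel": [0.03, 0, 0.4], "dr": [0, 0, 0], "claw": 3.0}, {"travel": [0.03, 0, 0.4], "dr": [0, 0, 0], "claw": 3.0}])

```text
time_s: 37.47
tool_pos: [0.564, 0.1806, 0.136]
tool_rot: [180.0, 5.0, 173.0]
force: [4.4, -0.4, 2.7]
grip_width: 0.0416
```

Call:
send_rows(series=[{"travel": [0.01, 0, 0.1], "dr": [0, 0, 0], "claw": 3.0}, {"travel": [0.01, 0, 0.2], "dr": [0, 0, 0], "claw": 3.0}, {"travel": [0.01, 0, 0.2], "dr": [0, 0, 0], "claw": 3.0}])

```text
time_s: 37.72
tool_pos: [0.5642, 0.1807, 0.1352]
tool_rot: [180.0, 5.0, 173.0]
force: [2.0, -0.6, 8.1]
grip_width: 0.0418
```

Call:
send_rows(series=[{"travel": [0.01, 0, 0.1], "dr": [0, 0, 0], "claw": 3.0}, {"travel": [0.01, 0, 0.2], "dr": [0, 0, 0], "claw": 3.0}, {"travel": [0.01, 0, 0.2], "dr": [0, 0, 0], "claw": 3.0}])

```text
time_s: 37.97
tool_pos: [0.5643, 0.1808, 0.1348]
tool_rot: [179.9, 5.0, 173.0]
force: [-2.3, -2.3, 17.6]
grip_width: 0.0421
```

Bound at z≈0.135 (foot ≈25 mm under the edge, as predicted), but 17.6 N is too much and fx<0 means it leans on the stop. Ease up and shift towards the spacer.

Call:
send_rows(series=[{"travel": [0.0, 0, -0.2], "dr": [0, 0, 0], "claw": 3.0}, {"travel": [0.08, 0, -0.2], "dr": [0, 0, 0], "claw": 3.0}, {"travel": [0.15, 0, -0.2], "dr": [0, 0, 0], "claw": 3.0}, {"travel": [0.15, 0, -0.2], "dr": [0, 0, 0], "claw": 3.0}])

```text
time_s: 38.3
tool_pos: [0.5629, 0.1807, 0.1338]
tool_rot: [180.0, 5.1, 173.0]
force: [4.7, -0.5, 3.3]
grip_width: 0.0417
```

Call:
send_rows(series=[{"travel": [0.0, 0, 0.05], "dr": [0, 0, 0], "claw": 3.0}, {"travel": [0.0, 0, 0.1], "dr": [0, 0, 0], "claw": 3.0}, {"travel": [0.0, 0, 0.1], "dr": [0, 0, 0], "claw": 3.0}])

```text
time_s: 38.55
tool_pos: [0.5631, 0.1806, 0.1326]
tool_rot: [180.0, 5.1, 173.0]
force: [5.1, 0.2, 3.0]
grip_width: 0.0417
```

Call:
send_rows(series=[{"travel": [0.0, 0, 0.1], "dr": [0, 0, 0], "claw": 3.0}, {"travel": [0.0, 0, 0.1], "dr": [0, 0, 0], "claw": 3.0}, {"travel": [0.0, 0, 0.1], "dr": [0, 0, 0], "claw": 3.0}])

```text
time_s: 38.8
tool_pos: [0.563, 0.1806, 0.1319]
tool_rot: [180.0, 5.1, 173.0]
force: [6.1, -1.1, 2.6]
grip_width: 0.0419
```

Call:
send_rows(series=[{"travel": [0.0, 0, 0.1], "dr": [0, 0, 0], "claw": 3.0}, {"travel": [0.0, 0, 0.1], "dr": [0, 0, 0], "claw": 3.0}, {"travel": [0.0, 0, 0.1], "dr": [0, 0, 0], "claw": 3.0}])

```text
time_s: 39.05
tool_pos: [0.5631, 0.1807, 0.1316]
tool_rot: [180.0, 5.1, 173.0]
force: [3.1, -1.3, 8.1]
grip_width: 0.0416
```

Call:
send_rows(series=[{"travel": [0.05, 0, 0], "dr": [0, 0, 0], "claw": 3.0}, {"travel": [0.1, 0, 0], "dr": [0, 0, 0], "claw": 3.0}, {"travel": [0.1, 0, 0], "dr": [0, 0, 0], "claw": 3.0}, {"travel": [0.1, 0, 0], "dr": [0, 0, 0], "claw": 3.0}])

```text
time_s: 39.38
tool_pos: [0.5631, 0.1807, 0.1316]
tool_rot: [179.9, 5.2, 173.0]
force: [5.8, -1.8, 6.2]
grip_width: 0.0413
```

x didn't move, so the wedge is against the spacer. A bit more down push.

Call:
send_rows(series=[{"travel": [0.0, 0, 0.05], "dr": [0, 0, 0], "claw": 3.0}, {"travel": [0.0, 0, 0.1], "dr": [0, 0, 0], "claw": 3.0}, {"travel": [0.0, 0, 0.1], "dr": [0, 0, 0], "claw": 3.0}, {"travel": [0.0, 0, 0.1], "dr": [0, 0, 0], "claw": 3.0}])

```text
time_s: 39.72
tool_pos: [0.5632, 0.1807, 0.1315]
tool_rot: [179.9, 5.2, 173.0]
force: [3.1, -2.0, 10.8]
grip_width: 0.0419
```

Call:
send_rows(series=[{"travel": [0, 0, 0], "dr": [0, 0, 0], "claw": 3.0}, {"travel": [0, 0, 0], "dr": [0, 0, 0], "claw": 3.0}, {"travel": [0, 0, 0], "dr": [0, 0, 0], "claw": 3.0}, {"travel": [0, 0, 0], "dr": [0, 0, 0], "claw": 3.0}, {"travel": [0, 0, 0], "dr": [0, 0, 0], "claw": 3.0}, {"travel": [0, 0, 0], "dr": [0, 0, 0], "claw": 3.0}])

```text
time_s: 40.22
tool_pos: [0.5632, 0.1807, 0.1315]
tool_rot: [179.9, 5.2, 173.0]
force: [3.5, -1.3, 10.8]
grip_width: 0.0418
```

```bash
python3 - <<'E'
from mk import *
o=env.get_obs(); print(o['time_s'],o['tool_pos'],o['force'],o['grip_width'])
f=grab('scene',3); 
a=cv2.resize(f[140:195,285:345],(420,385),interpolation=cv2.INTER_CUBIC); b=cv2.resize(f[170:225,165:220],(385,385),interpolation=cv2.INTER_CUBIC)
cv2.imwrite('pics/final.png',np.clip(np.hstack([a,b])[:,:800]*2.2,0,255).astype(np.uint8))
E
```

```text
40.2167 [0.56318429 0.18069437 0.13148615] [ 3.47869417 -1.33063936 10.81683871] 0.0418446935783357
```

View pics/final.png

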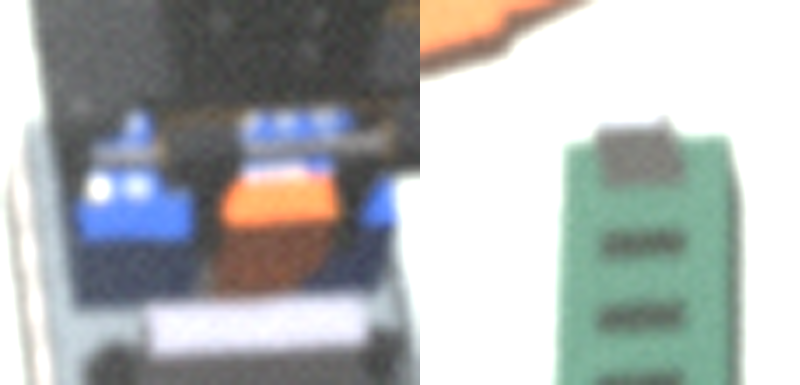

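The wedge is seated between the spacers and the stop, head at px ~(325,169), with a spacer top (white strip) just behind it. One spacer is left in the stand. The push is steady at 10.8 N, so I'm handing in.

```bash
python3 -c "
from cell import env
print(env.sign_off())"
```

```text
the job is handed in; nothing more can be done
None
```

I stood two spacers upright and flat against the rack, and pushed the middle-sized wedge down between the second spacer and the stop until it was tight. I handed in at 40.2 s, still gripping it. The gap measured about 31 mm, so two spacers leave about 11 mm. The third spacer is still in the stand.

**Last checks**
- **Push:** down force held steady at 10.8 N for 0.5 s with no movement. The wedge is pressed against the spacer with about 3.5 N, and the grip width is 41.8 mm.
- **Depth:** the wedge's foot is about 27 mm below the stop's edge, against 25 mm predicted; that is within measuring error.
- **Final picture:** it shows the wedge seated with a spacer top just behind it. I only compared the scene by eye at the stand and shaker; I did not re-check every bystander.

**What went wrong on the way**
- **First spacer grasp:** it came up empty. The finger tips sit about 20–30 mm higher than the reported tool point, so I regripped lower.
- **Wedge tilt:** the wedge sat about 5° tilted in the pads. I corrected this by turning the tool.
- **Overshoot:** one push briefly reached 17.6 N while the wedge bore on the stop alone, over the 12 N limit you gave. I eased off, moved it back against the spacer and re-seated it.

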